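Load the vibrating polishing table with slate blanks

TASK

Get the vibrating polishing table ready: lift the loupe off its bed and put it down on the bench, then stack all the slate blanks flat on the bed in one square pile, every blank flush against the far and the right corner fences. Next press the guard bar down past the sprung jaws until it is fully seated in both fork clips, and last of all turn the speed dial so that its pointer stands at the long mark. Leave the other things where they are.

Things in the scene. Friction and masses are not known exactly. Their poses are not given: they have to be found in the camera images.
- bed: vibrating polishing table, fixed: aluminium plate 165 mm (its x) by 265 mm (its y), top 14 mm above the bench; origin on the bench; x points away from the robot, y left (at zero yaw); the plate spans x -82 to +82, y -100 to +165 mm. Left: grey control box 90 x 88 mm, top 36 mm above the bench, centre x +30, y +118. Near side: two fork clips. Far and right: steel fences
- fence_corner (a point): on the plate's top where the two fence faces meet; axes as the bed's. Fences are 14 mm thick, 44 mm tall: two far stops (faces at x 0), each 28 mm long, centred at y +14 and +96 mm, with an open 54 mm gap between for a finger; one right stop (face at y 0) from x -52 to -7 mm. A flush blank has its length along y and its centre at x -28, y +55 mm
- clip_seat (a point): where the middle of the guard bar's axis lies when fully seated in both clips, 38 mm above the bench, bar along the bed's y; axes as the bed's. The clips stand 60 mm either side of it along y; 57 mm are free from the bar's axis to the stack's near side
- clip_left (a point): seat point of the left of two like fork clips, 18 mm wide, tops 60 mm above the bench: an upward fork 17 mm wide, with a sprung hinged steel jaw on the near side that hooks over the bar. Pressing the bar straight down pushes both jaws aside (about 8 to 15 N in all); a bar not pressed past the jaws lies about 15 mm too high
- speed_dial (a joint): angle of the speed dial, rad: 0 = white pointer line towards the bed's -x (near) side, grows clockwise seen from above; turns with light friction (0.03 N m) and stays where it is left. Scale on the box: short marks every 0.35 rad from 0, the one long, thick mark at 2.10 rad
- dial_grip (a point): on the dial's axis, in the middle of its upright grip bar (46 mm long, 12 mm thick, 22 mm tall, top 66 mm above the bench, bottom 44); the grip bar lies along the pointer line
- guard_bar: guard bar: round aluminium rod 14 mm across along its own x, with a 20 mm square steel head 16 mm long at each end, 190 mm over all, 158 mm between the heads, 0.12 kg; origin in its middle on the axis (10 mm above the bench as it lies)
- loupe: loupe, a round black-and-clear magnifier, upright cylinder 42 mm across, 40 mm tall, left standing on the bed; origin at the centre of its underside
- blank_a: grey slate blank, flat plate 110 x 56 x 10 mm (its x, y, z), 0.16 kg, all blanks alike; origin at the centre of its underside. May be absent
- blank_b: grey slate blank, flat plate 110 x 56 x 10 mm (its x, y, z), 0.16 kg, all blanks alike; origin at the centre of its underside. May be absent
- blank_c: grey slate blank, flat plate 110 x 56 x 10 mm (its x, y, z), 0.16 kg, all blanks alike; origin at the centre of its underside. May be absent
- blank_d: grey slate blank, flat plate 110 x 56 x 10 mm (its x, y, z), 0.16 kg, all blanks alike; origin at the centre of its underside. May be absent
- chip: rough grey stone chip 54 x 38 x 29 mm; a bystander, leave it alone; origin at the centre of its underside
- pot: round cream-and-red lidded pot, 63 mm across, 34 tall; a bystander, leave it alone; origin at the centre of its underside
- chisel: plain steel chisel, 190 mm long; a bystander, leave it alone; origin at the centre of its underside

How it is judged:
On the way, in this order (a step that is already met when the one before it is completed fails the run):
1. the loupe rests on the bench, clear of the bed ((x of loupe in the frame of bed below -0.095 m or x of loupe in the frame of bed above 0.095 m or y of loupe in the frame of bed below -0.112 m or y of loupe in the frame of bed above 0.177 m) and height (world z) of loupe between -0.02 and 0.03 m and linear speed of loupe below 0.02 m/s), for 0.2 s.
2. all the blanks present lie flat in one pile, flush with both fences (x of blank_a in the frame of fence_corner between -0.0315 and -0.026 m and y of blank_a in the frame of fence_corner between 0.053 and 0.0585 m and z of each of blank_a, blank_b, blank_c, blank_d in the frame of fence_corner below 0.034 m and angle between the x axis of each of blank_a, blank_b, blank_c, blank_d and the y axis of bed, either way round below 0.035 rad and angle between each of blank_a, blank_b, blank_c, blank_d's own z axis and vertical below 0.04 rad and linear speed of each of blank_a, blank_b, blank_c, blank_d below 0.02 m/s and x of blank_b in the frame of fence_corner between -0.0315 and -0.026 m and y of blank_b in the frame of fence_corner between 0.053 and 0.0585 m and x of blank_c in the frame of fence_corner between -0.0315 and -0.026 m and y of blank_c in the frame of fence_corner between 0.053 and 0.0585 m and x of blank_d in the frame of fence_corner between -0.0315 and -0.026 m and y of blank_d in the frame of fence_corner between 0.053 and 0.0585 m), for 0.2 s.
3. the guard bar is fully seated in both fork clips (x of guard_bar in the frame of clip_seat between -0.004 and 0.004 m and y of guard_bar in the frame of clip_seat between -0.014 and 0.014 m and z of guard_bar in the frame of clip_seat between -0.003 and 0.003 m and angle between the x axis of guard_bar and the y axis of bed, either way round below 0.04 rad), for 0.2 s.
4. the dial's pointer stands at the long mark (value of joint speed_dial between 2 and 2.2 rad and velocity of joint speed_dial below 0.05 rad/s), for 0.2 s.
At the end, for the whole second after the job is handed in: Loupe at rest on the bench off the bed; every blank flat in the pile, within 3 mm of both fences and square to 2 degrees; guard bar seated in both clips (within 4 mm in x, 3 in z, 14 mm along it); dial at 2.10 +- 0.10 rad; all at rest (all of step 1 and all of step 2 and all of step 3 and all of step 4); the robot touches nothing.
It fails at once if the chip is moved more than 4 cm (distance of chip from where it was at the start of the episode above 0.04 m).
It fails at once if the pot is moved more than 4 cm (distance of pot from where it was at the start of the episode above 0.04 m).
It fails at once if the chisel is moved more than 4 cm (distance of chisel from where it was at the start of the episode above 0.04 m).
Of blank_a, blank_b, blank_c, blank_d only 3 to 4 are there at a start; the rules pass over those that are not, and their reading is None.
At some moment in a run one of blank_a, blank_b, blank_c, blank_d may be knocked a few centimetres aside while the robot is not near it.
Once in a run the grip may slacken for a moment while it holds something.
It also fails if it takes over 210 s, if anything falls off the work surface, if the arm or the gripper's body presses on something with over 40 N, if the wrist force passes 120 N, or if a joint passes its speed limit or range.

ROBOT

A 6-joint arm with a two-finger parallel gripper is mounted at the origin on a cart in front of the work surface, level with it; the furniture and walls round the work are solid. World frame = base frame: x ahead of the robot, y to its left, z up, the work surface at z = 0. Lengths are in m, angles in rad, forces in N, time in s.
With the tool pointing down it reaches from about 0.35 to 0.775 m from the base axis. Payload 5.5 kg.
Tool frame: the origin (TCP) lies at the very end of the fingers, on their centre line; the grasp point (between the pads) lies 19 mm behind it; z points along the fingers, y is the line along which they close (so a half turn about z gives the same grasp; the last joint's range is limited). The gripper opens to 85 mm and grips with 20 to 120 N. Pads are 22 mm wide; open, the fingers measure 114 mm over their backs; the gripper's body (76 mm by 85 mm) begins 54 mm behind the grasp point. The pads swing forward as they close: fully open they stand 13 mm farther back than shut.
Start: joints at [1.119, 0.313, 0.046, 1.304, 0, 1.431], TCP at [0.176, 0.547, 0.231] pointing down, gripper open.
Joint ranges: [-2.76, 2.76], [-0.86, 1.69], [-1.03, 1.26], [-2.2, 2.34], [-1.47, 1.5], [-3.14, 3.14]. Speed limits (rad/s): [2.57, 2.57, 3.14, 3.14, 3.14, 3.14].

INTERFACE

Orientations are given as a unit quaternion [w, x, y, z].
In Python, from workcell import get_state, read_camera, hand_in gives the robot as it stands.
- The arm moves only by the tool send_rows, never from a script. Its argument "increments" is a list of rows, each an object of numbers: "dx", "dy", "dz": the shift along the world's x, y, z in units of 25 mm (1.0 is 25 mm); "roll": the turn about the world's z in units of 8 degrees (1.0 is 8 degrees); "claw": the opening, from -1 (shut) to 1 (fully open). In form: [{"dx": .., "dy": .., "dz": .., "roll": .., "claw": ..}, ...]. A call has exactly 5 rows; each row is the pose to reach, as a shift and turn from the pose commanded when the call began; what a row does not reach only later rows make up. A row lasts 1/8 s, in which the tool goes at most 62.5 mm and 10.7 degrees, less where a joint would pass 70% of its speed; a pose out of reach is approached as far as the arm can. A call with a gripper value outside its range is refused whole. The fingers move at their own pace and stop on an object; "grip_force" is the grip in N (left out, the last holds). Time passes only in rows, so rows that repeat a pose let the fingers close, or fill a call up. It gives the time, the measured TCP pose, the force, the opening and the grip force at its end, in the units of the state.
- get_state(): the state, without advancing time (a new reading comes with each control period).
- read_camera(name): name is "scene" or "top"; returns a dict with "image" (480x640x3 uint8, blue, green, red), "fx", "fy", "cx", "cy" (pixels), "world_to_cam" (4x4, takes a point from world to camera coordinates). Camera axes: x right, y up, looking along -z (the intrinsics and any distortion apply to the point x, -y, -z); pixel columns grow to the right and rows downward; lengths in m; the calibration is good to about 2 mm. A picture is of the moment at which its call begins. There is no depth.
- hand_in(): hands the job in; it is judged then, once.
The state is a dict: "clock": time; "joint_pos": joint angles; "qvel": joint speeds; "tau": joint torques, N m; "tcp_pos": TCP position; "orientation": TCP orientation; "wrist_force": force on the tool from outside, world axes, zero at the start; "ft_torque": the same for the moment, N m; "finger_gap": finger opening in m; "grip_force": force on a finger pad.
Only numpy, scipy, OpenCV 4.12 (cv2) and the standard library are available. Lean on these libraries where they do the work, as an engineer would, in place of code of your own. Each camera call takes 0.05 s, during which the arm holds its last target. There are 200 camera calls.

## Working session

There is one attempt and no reset: what is moved stays moved. The work goes in short steps, Python scripts to look and compute and a tool call to move; the robot and the scene stay as the last step left them, time stands still between calls to the robot, and variables do not carry over. Pictures are saved under pics/ and viewed, at most 14 in all, crops included, and the job is handed in when it is done.

Besides the shell and the picture viewer there is one more tool, called after ">>>" as name(argument=value, ...), one argument or row to a line, values as JSON. send_rows: Moves the arm, as the interface text tells. Its arguments: {"type":"object","properties":{"increments":{"type":"array","items":{"type":"object","properties":{"dx":{"type":"number"},"dy":{"type":"number"},"dz":{"type":"number"},"roll":{"type":"number"},"claw":{"type":"number"}}}},"grip_force":{"type":"number"}},"required":["increments"]}

```bash
mkdir -p pics; ls; cat > h.py <<'E'
import numpy as np, cv2
from workcell import get_state, read_camera, hand_in
def P(cam,pts):
    pts=np.atleast_2d(np.asarray(pts,float)); W=np.asarray(cam["world_to_cam"])
    c=(W[:3,:3]@pts.T).T+W[:3,3]; return np.c_[cam["fx"]*c[:,0]/-c[:,2]+cam["cx"], cam["fy"]*-c[:,1]/-c[:,2]+cam["cy"]]
def ray(cam,uv):
    W=np.asarray(cam["world_to_cam"]);R=W[:3,:3];o=-R.T@W[:3,3]
    d=R.T@np.array([(uv[0]-cam["cx"])/cam["fx"],-(uv[1]-cam["cy"])/cam["fy"],-1.]);return o,d/np.linalg.norm(d)
def onz(cam,uv,z):
    o,d=ray(cam,uv);return o+d*(z-o[2])/d[2]
def tri(c1,u1,c2,u2):
    o1,d1=ray(c1,u1);o2,d2=ray(c2,u2)
    s=np.linalg.lstsq(np.c_[d1,-d2],o2-o1,rcond=None)[0];a=o1+s[0]*d1;b=o2+s[1]*d2
    return (a+b)/2,np.linalg.norm(a-b)
E
python3 - <<'E'
from h import *
for n in("scene","top"):
    c=read_camera(n);cv2.imwrite(f"pics/{n}0.png",c["image"])
    print(n,{k:v for k,v in c.items() if k!="image"})
s=get_state();print(s)
E
```

```text
pics
scene {'fx': 461.0518334929731, 'fy': 461.0518334929731, 'cx': 317.71944425009457, 'cy': 234.00257275378112, 'world_to_cam': array([[ 0.77689125, -0.62959176, -0.00736241, -0.41816009],
       [ 0.40486361,  0.49056207,  0.7716439 , -0.31354409],
       [-0.48220892, -0.60246416,  0.63601217, -0.58846428],
       [ 0.        ,  0.        ,  0.        ,  1.        ]])}
top {'fx': 506.2079620522, 'fy': 506.2079620522, 'cx': 323.1878248536407, 'cy': 249.05771745519536, 'world_to_cam': array([[ 0.01402859, -0.99941875,  0.0310703 ,  0.04704685],
       [ 0.9953936 ,  0.01690592,  0.0943704 , -0.59460587],
       [-0.09484082,  0.02960329,  0.99505219, -1.07541649],
       [ 0.        ,  0.        ,  0.        ,  1.        ]])}
{'clock': 0.1, 'joint_pos': array([1.11937495e+00, 3.13950155e-01, 4.51013879e-02, 1.30359743e+00,
       9.62194670e-06, 1.43122157e+00]), 'qvel': array([-0.00094436, -0.00030162,  0.00100744,  0.00058392, -0.00149051,
        0.00018773]), 'tau': array([ 3.59009093e-03, -4.81726527e+01,  2.99243331e+01,  1.27465610e-02,
       -1.07879255e-04, -9.25518968e-07]), 'tcp_pos': array([0.17621427, 0.54686111, 0.2304875 ]), 'orientation': array([-2.44836343e-04,  1.55292229e-01,  9.87868232e-01, -7.87776756e-04]), 'wrist_force': array([-0.05024107,  0.49102192,  0.01632171]), 'ft_torque': array([0.02689897, 0.01379011, 0.0364449 ]), 'grip_force': 0.0, 'finger_gap': 0.08581865781437692}
```

View pics/scene0.png

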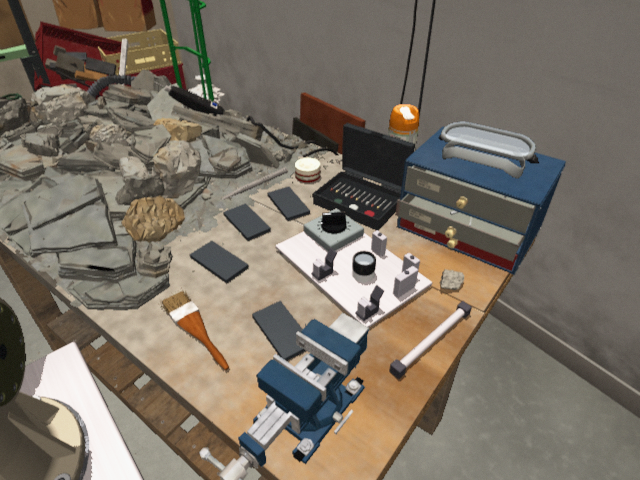

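View pics/top0.png

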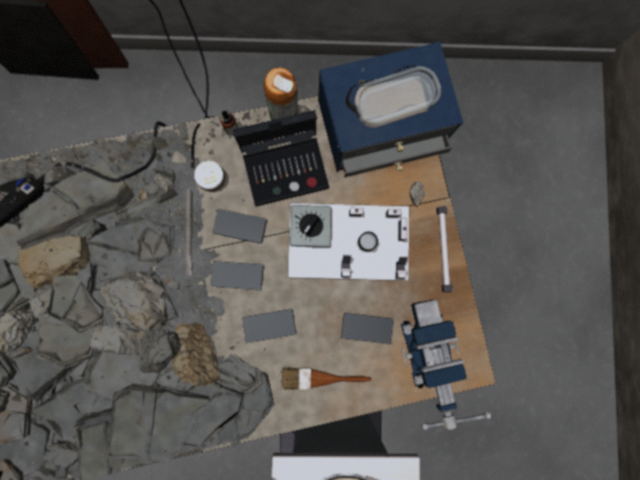

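The scene view shows the bed around (355,265), with the loupe at (363,263), dial at (333,222) and bar at (430,340). The top view shows four blanks at (240,226), (237,275), (269,326) and (367,328), the loupe at (368,241), the dial at (311,226), the bar at (445,250), the chip at (417,193) and the pot at (209,175).

```bash
cat > seg.py <<'E'
from h import *
def comps(m,lo,hi):
    n,l,s,c=cv2.connectedComponentsWithStats(m.astype(np.uint8));out=[]
    for i in range(1,n):
        if lo<s[i,4]<hi:
            k=cv2.findContours((l==i).astype(np.uint8),cv2.RETR_EXTERNAL,cv2.CHAIN_APPROX_NONE)[0][0];out.append((c[i],s[i,4],k))
    return out
E
python3 - <<'E'
from seg import *
T=read_camera("top");S=read_camera("scene")
cv2.imwrite("pics/t1.png",cv2.resize(T["image"][190:350,200:470],None,fx=2.95,fy=2.95,interpolation=cv2.INTER_CUBIC))
cv2.imwrite("pics/s1.png",cv2.resize(S["image"][150:400,170:490],None,fx=2.4,fy=2.4,interpolation=cv2.INTER_CUBIC))
hs=cv2.cvtColor(T["image"],cv2.COLOR_BGR2HSV)
for u,v in[(240,226),(237,275),(269,326),(367,328),(300,260),(445,250),(320,300)]:print((u,v),T["image"][v,u],hs[v,u])
hs2=cv2.cvtColor(S["image"],cv2.COLOR_BGR2HSV)
for u,v in[(290,204),(247,221),(219,261),(279,330),(310,270),(430,342),(250,290)]:print("S",(u,v),S["image"][v,u],hs2[v,u])
E
```

```text
(240, 226) [98 94 91] [107  18  98]
(237, 275) [102  98  95] [107  18 102]
(269, 326) [99 96 91] [101  21  99]
(367, 328) [88 84 81] [107  20  88]
(300, 260) [212 203 200] [113  14 212]
(445, 250) [198 192 193] [125   8 198]
(320, 300) [106 116 125] [ 16  39 125]
S (290, 204) [82 79 75] [103  22  82]
S (247, 221) [82 79 76] [105  19  82]
S (219, 261) [83 79 77] [110  18  83]
S (279, 330) [90 87 83] [103  20  90]
S (310, 270) [240 241 248] [  4   8 248]
S (430, 342) [200 204 217] [  7  20 217]
S (250, 290) [147 169 184] [ 18  51 184]
```

View pics/t1.png

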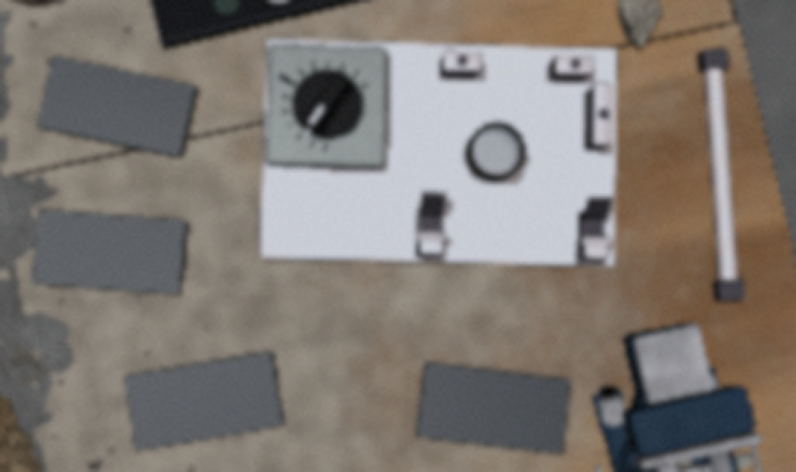

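View pics/s1.png

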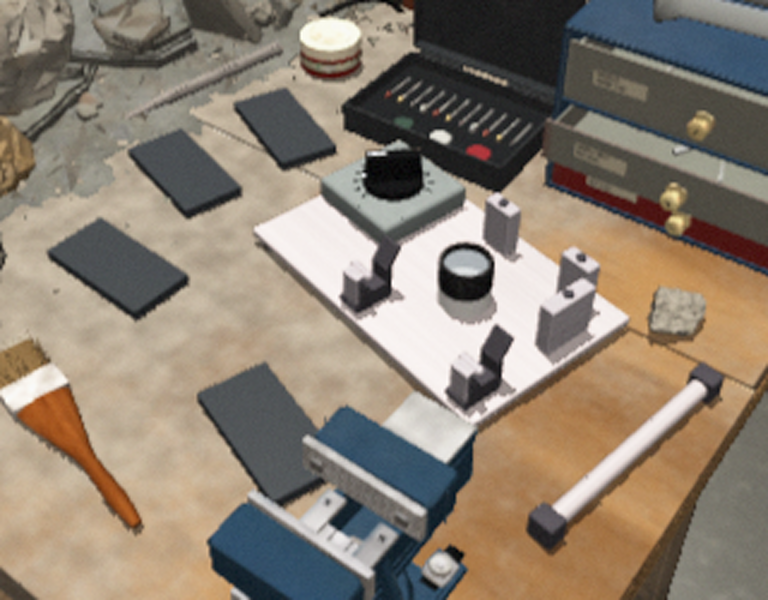

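The top crop shows the dial centre at (328,103), with the pointer towards lower left (about 0.8 rad) and the long mark at about (285,78). The jaws are dark, at (433,207) and (597,210). The scene crop shows all four blanks flat and the loupe upright.

```bash
cat > meas.py <<'E'
from seg import *
def blanks(c,z=.010,lo=600,hi=3500):
    h=cv2.cvtColor(c["image"],cv2.COLOR_BGR2HSV).astype(int)
    m=(h[...,1]<40)&(h[...,2]>50)&(h[...,2]<118)&(h[...,0]>90)&(h[...,0]<125)
    m=cv2.morphologyEx(m.astype(np.uint8),cv2.MORPH_OPEN,np.ones((3,3)))
    out=[]
    for ce,a,k in comps(m,lo,hi):
        w=np.array([onz(c,p[0],z)[:2] for p in k])*1000
        (x,y),(d1,d2),an=cv2.minAreaRect(w.astype(np.float32))
        if d1<d2: d1,d2,an=d2,d1,an+90
        if 90<d1<125 and 45<d2<72: out.append((np.round([x,y,d1,d2],1),round((an+90)%180-90,1),np.round(ce)))
    return out
E
python3 - <<'E'
from meas import *
T=read_camera("top");S=read_camera("scene")
for c in(T,S):
    for b in blanks(c): print(b)
    print()
# loupe rim etc: bed white plate in top
g=cv2.cvtColor(T["image"],cv2.COLOR_BGR2HSV).astype(int)
m=(g[...,2]>175)&(g[...,1]<30)
for ce,a,k in comps(m,150,20000):
    x,y,w,h=cv2.boundingRect(k)
    if 180<ce[0]<480 and 180<ce[1]<350:
        w=np.array([onz(T,p[0],.014 if a>2000 else .010)[:2] for p in k])*1000
        r=cv2.minAreaRect(w.astype(np.float32)); print("T white",a,ce.round(1),np.round(r[0],1),np.round(r[1],1),round(r[2],2))
g=cv2.cvtColor(S["image"],cv2.COLOR_BGR2HSV).astype(int)
m=(g[...,2]>195)&(g[...,1]<30)
for ce,a,k in comps(m,150,20000):
    if 250<ce[0]<490 and 180<ce[1]<400:
        w=np.array([onz(S,p[0],.014 if a>2000 else .010)[:2] for p in k])*1000
        r=cv2.minAreaRect(w.astype(np.float32)); print("S white",a,ce.round(1),np.round(r[0],1),np.round(r[1],1),round(r[2],2))
# hand-picked pixel pairs from crops
t=lambda u,v:(u/2.95+200-.33,v/2.95+190-.33); s=lambda u,v:(u/2.4+170-.3,v/2.4+150-.3)
for n,a,b in[("loupe top",(497,151),(467,267)),("bar head far",(714,60),(707,382)),("bar head near",(730,289),(547,524)),("fence r",(605,113),(571,293)),("fence l",(463,57),(504,204)),("fence f2",(572,67),(579,257)),("bed near right",(613,264),(474,424)),("bed near left",(261,258),(254,232)),("bed far right",(617,46),(629,319))]:
    X,e=tri(T,t(*a),S,s(*b));print(n,X.round(4),round(e,4))
E
```

```text
(array([643.9, 242.1, 107.8,  53.9]), 79.1, array([239., 226.]))
(array([535.4, 245.2, 109.6,  53.2]), 87.0, array([236., 275.]))
(array([426.7, 171.7, 108. ,  53.2]), -79.5, array([269., 325.]))
(array([424. , -42.4, 106.3,  51.9]), 83.9, array([367., 328.]))

(array([536.1, 242. , 107.4,  53.4]), 86.1, array([247., 220.]))
(array([428.2, 169.9, 107.9,  54.5]), -79.9, array([218., 260.]))
(array([424.9, -44.4, 108.5,  54.8]), 84.0, array([279., 329.]))

T white 5413 [354.  245.6] [ 6.144e+02 -3.000e-01] [262.4 163.6] 89.14
T white 233 [444.2 248.7] [ 601.8 -214.1] [154.8   7.5] 3.45
S white 1169 [303.  251.8] [571.1  76.3] [118.1  70.5] 88.43
S white 4046 [364.8 286.2] [593.9 -49.1] [216.3 179.1] 2.89
S white 536 [431.5 336.9] [ 608.4 -212.3] [158.6  11. ] 3.46
S white 357 [303.6 370.8] [ 411.5 -124.3] [34.5 97.7] 12.69
loupe top [ 0.6122 -0.0403  0.0477] 0.0026
bar head far [ 0.6885 -0.2096  0.0126] 0.0026
bar head near [ 0.5148 -0.2195  0.0135] 0.0014
fence r [ 0.6398 -0.117   0.0611] 0.003
fence l [ 0.6785 -0.0133  0.0571] 0.0004
fence f2 [ 0.6736 -0.0936  0.0596] 0.0039
bed near right [ 0.5332 -0.1322  0.0137] 0.0041
bed near left [0.5338 0.1309 0.0109] 0.0038
bed far right [ 0.6966 -0.1342  0.0121] 0.0012
```

>>> send_rows(
  increments=[
    {"dx":1.16,"dy":-1.56,"dz":0,"roll":-0.6,"claw":0.55},
    {"dx":2.32,"dy":-3.12,"dz":0,"roll":-1.2,"claw":0.55},
    {"dx":3.48,"dy":-4.68,"dz":0,"roll":-1.8,"claw":0.55},
    {"dx":4.64,"dy":-6.24,"dz":0,"roll":-2.4,"claw":0.55},
    {"dx":5.8,"dy":-7.8,"dz":0,"roll":-3,"claw":0.55},
  ],
)

```text
clock: 0.92
tcp_pos: [0.3222, 0.351, 0.2315]
orientation: [0.0, 0.358, 0.934, 0.0]
wrist_force: [0.3, 0.4, -0.2]
finger_gap: 0.0662
grip_force: 0.0
```

>>> send_rows(
  increments=[
    {"dx":1.16,"dy":-1.56,"dz":0,"roll":-0.6,"claw":0.55},
    {"dx":2.32,"dy":-3.12,"dz":0,"roll":-1.2,"claw":0.55},
    {"dx":3.48,"dy":-4.68,"dz":0,"roll":-1.8,"claw":0.55},
    {"dx":4.64,"dy":-6.24,"dz":0,"roll":-2.4,"claw":0.55},
    {"dx":5.8,"dy":-7.8,"dz":0,"roll":-3,"claw":0.55},
  ],
)

```text
clock: 1.55
tcp_pos: [0.4672, 0.1559, 0.2315]
orientation: [0.0, 0.545, 0.839, 0.0]
wrist_force: [0.3, -0.4, 0.2]
finger_gap: 0.0659
grip_force: 0.0
```

>>> send_rows(
  increments=[
    {"dx":1.16,"dy":-1.56,"dz":0,"roll":-0.6,"claw":0.55},
    {"dx":2.32,"dy":-3.12,"dz":0,"roll":-1.2,"claw":0.55},
    {"dx":3.48,"dy":-4.68,"dz":0,"roll":-1.8,"claw":0.55},
    {"dx":4.64,"dy":-6.24,"dz":0,"roll":-2.4,"claw":0.55},
    {"dx":5.8,"dy":-7.8,"dz":0,"roll":-3,"claw":0.55},
  ],
)

```text
clock: 2.17
tcp_pos: [0.6122, -0.0391, 0.2313]
orientation: [0.0, 0.707, 0.707, 0.0]
wrist_force: [0.8, 1.4, 0.2]
finger_gap: 0.0658
grip_force: 0.0
```

```bash
python3 - <<'E'
from meas import *
T=read_camera("top");S=read_camera("scene")
s=get_state();print(s["tcp_pos"],s["orientation"],s["finger_gap"],s["wrist_force"])
cv2.imwrite("pics/s2.png",S["image"])
cv2.imwrite("pics/t2.png",T["image"])
E
```

```text
[ 0.61379505 -0.04180681  0.23013015] [ 6.94137036e-04  7.08305136e-01  7.05906034e-01 -1.54988894e-04] 0.06642581304074499 [ 0.1212344   0.50954592 -0.17963574]
```

View pics/s2.png

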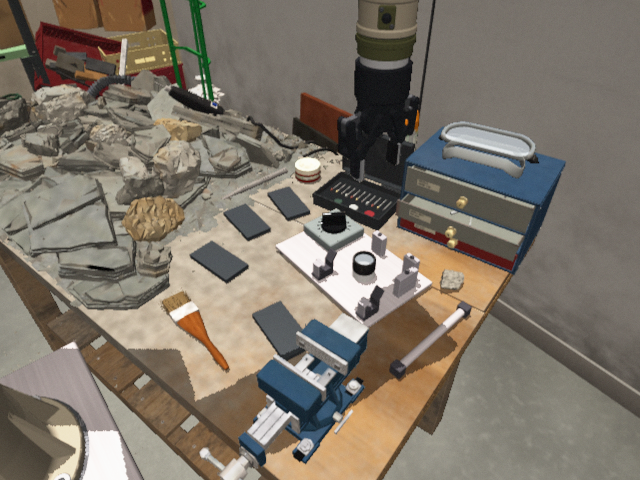

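The scene shows the gripper above the bed with nothing moved. The loupe is at (363,263), straight below the tool.

>>> send_rows(
  increments=[
    {"dz":-2,"claw":0.55},
    {"dz":-4,"claw":0.55},
    {"dz":-6,"claw":0.55},
    {"dz":-7.4,"claw":0.55},
    {"dz":-8.2,"claw":0.55},
  ],
  grip_force=30,
)

```text
schema error: expected keys dx, dy, dz, roll, claw
```

>>> send_rows(
  increments=[
    {"claw":-0.2},
    {"claw":-0.2},
    {"claw":-0.2},
    {"claw":-0.2},
    {"claw":-0.2},
  ],
  grip_force=30,
)

```text
schema error: expected keys dx, dy, dz, roll, claw
```

>>> send_rows(
  increments=[
    {"dz":1,"claw":-0.2},
    {"dz":2,"claw":-0.2},
    {"dz":3,"claw":-0.2},
    {"dz":3.2,"claw":-0.2},
    {"dz":3.2,"claw":-0.2},
  ],
)

```text
schema error: expected keys dx, dy, dz, roll, claw
```

>>> send_rows(
  increments=[
    {"dx":0,"dy":0,"dz":-2,"roll":0,"claw":0.55},
    {"dx":0,"dy":0,"dz":-4,"roll":0,"claw":0.55},
    {"dx":0,"dy":0,"dz":-6,"roll":0,"claw":0.55},
    {"dx":0,"dy":0,"dz":-7.4,"roll":0,"claw":0.55},
    {"dx":0,"dy":0,"dz":-8.2,"roll":0,"claw":0.55},
  ],
  grip_force=30,
)

```text
clock: 2.9
tcp_pos: [0.6094, -0.0367, 0.0239]
orientation: [-0.002, 0.706, 0.708, -0.001]
wrist_force: [0.5, 0.6, -0.1]
finger_gap: 0.0664
grip_force: 0.0
```

>>> send_rows(
  increments=[
    {"dx":0,"dy":0,"dz":0,"roll":0,"claw":-0.2},
    {"dx":0,"dy":0,"dz":0,"roll":0,"claw":-0.2},
    {"dx":0,"dy":0,"dz":0,"roll":0,"claw":-0.2},
    {"dx":0,"dy":0,"dz":0,"roll":0,"claw":-0.2},
    {"dx":0,"dy":0,"dz":0,"roll":0,"claw":-0.2},
  ],
  grip_force=30,
)

```text
clock: 3.52
tcp_pos: [0.6117, -0.0378, 0.0269]
orientation: [0.0, 0.706, 0.708, 0.0]
wrist_force: [0.1, -0.7, -0.4]
finger_gap: 0.0392
grip_force: 31.7
```

>>> send_rows(
  increments=[
    {"dx":0,"dy":0,"dz":1,"roll":0,"claw":-0.2},
    {"dx":0,"dy":0,"dz":2,"roll":0,"claw":-0.2},
    {"dx":0,"dy":0,"dz":3,"roll":0,"claw":-0.2},
    {"dx":0,"dy":0,"dz":3.2,"roll":0,"claw":-0.2},
    {"dx":0,"dy":0,"dz":3.2,"roll":0,"claw":-0.2},
  ],
)

```text
clock: 4.15
tcp_pos: [0.6114, -0.0377, 0.1061]
orientation: [0.0, 0.706, 0.708, 0.0]
wrist_force: [0.8, -0.0, -0.7]
finger_gap: 0.0399
grip_force: 31.7
```

>>> send_rows(
  increments=[
    {"dx":-1.4,"dy":0.8,"dz":0,"roll":0,"claw":-0.2},
    {"dx":-2.8,"dy":1.6,"dz":0,"roll":0,"claw":-0.2},
    {"dx":-4.2,"dy":2.4,"dz":0,"roll":0,"claw":-0.2},
    {"dx":-5.6,"dy":3.2,"dz":0,"roll":0,"claw":-0.2},
    {"dx":-7.2,"dy":4.1,"dz":0,"roll":0,"claw":-0.2},
  ],
)

```text
clock: 4.78
tcp_pos: [0.4295, 0.0653, 0.105]
orientation: [-0.001, 0.706, 0.708, -0.001]
wrist_force: [-0.1, 0.9, -1.0]
finger_gap: 0.0397
grip_force: 31.7
```

>>> send_rows(
  increments=[
    {"dx":0,"dy":0,"dz":-1.2,"roll":0,"claw":-0.2},
    {"dx":0,"dy":0,"dz":-2.4,"roll":0,"claw":-0.2},
    {"dx":0,"dy":0,"dz":-3.2,"roll":0,"claw":-0.2},
    {"dx":0,"dy":0,"dz":-3.6,"roll":0,"claw":-0.2},
    {"dx":0,"dy":0,"dz":-3.72,"roll":0,"claw":-0.2},
  ],
)

```text
clock: 5.4
tcp_pos: [0.4306, 0.0648, 0.0124]
orientation: [-0.001, 0.706, 0.708, -0.001]
wrist_force: [-0.3, -0.4, -0.5]
finger_gap: 0.0398
grip_force: 31.7
```

>>> send_rows(
  increments=[
    {"dx":0,"dy":0,"dz":0,"roll":0,"claw":-0.2},
    {"dx":0,"dy":0,"dz":0,"roll":0,"claw":0.6},
    {"dx":0,"dy":0,"dz":0,"roll":0,"claw":0.6},
    {"dx":0,"dy":0,"dz":0,"roll":0,"claw":0.6},
    {"dx":0,"dy":0,"dz":0,"roll":0,"claw":0.6},
  ],
)

```text
clock: 6.02
tcp_pos: [0.4316, 0.0648, 0.0135]
orientation: [0.0, 0.706, 0.708, 0.0]
wrist_force: [-0.4, 0.3, -0.1]
finger_gap: 0.0681
grip_force: 0.0
```

>>> send_rows(
  increments=[
    {"dx":0,"dy":0,"dz":1.5,"roll":0,"claw":0.6},
    {"dx":0,"dy":0,"dz":3,"roll":0,"claw":0.6},
    {"dx":0,"dy":0,"dz":4.5,"roll":0,"claw":0.6},
    {"dx":0,"dy":0,"dz":6,"roll":0,"claw":0.6},
    {"dx":0,"dy":0,"dz":7.5,"roll":0,"claw":0.6},
  ],
)

```text
clock: 6.65
tcp_pos: [0.4312, 0.0648, 0.2021]
orientation: [0.0, 0.706, 0.708, 0.0]
wrist_force: [0.3, 0.1, -0.6]
finger_gap: 0.0683
grip_force: 0.0
```

```bash
python3 - <<'E'
from meas import *
T=read_camera("top");S=read_camera("scene")
for c in(T,S):
    for b in blanks(c): print(b)
print(get_state()["tcp_pos"])
cv2.imwrite("pics/t3.png",cv2.resize(T["image"][190:350,200:470],None,fx=2.95,fy=2.95,interpolation=cv2.INTER_CUBIC))
E
```

```text
(array([643.9, 242.3, 108. ,  53.8]), 79.3, array([239., 226.]))
(array([535.2, 245.3, 109.7,  53. ]), 86.7, array([237., 275.]))
(array([425.2, 179.8,  91.2,  52.8]), -79.8, array([262., 326.]))
(array([535.8, 242. , 108.5,  53.8]), 86.1, array([246., 220.]))
(array([428.2, 169.4, 108.3,  54.6]), -80.1, array([219., 261.]))
[0.43389179 0.06477393 0.20482703]
```

View pics/t3.png

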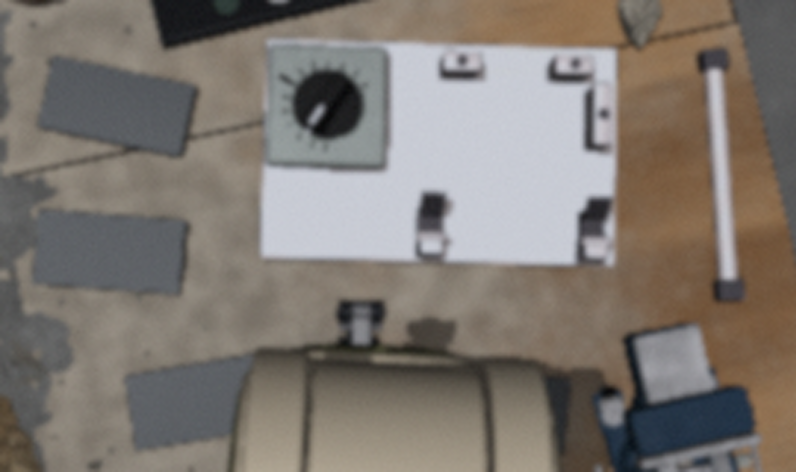

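The bed is clear: the fences are at crop (462,62), (574,65) and (604,113), and the clips at (431,240) and (596,247). The arm covers the loupe.

```bash
python3 - <<'E'
from seg import *
T=read_camera("top");S=read_camera("scene")
t=lambda u,v:(u/2.95+200-.33,v/2.95+190-.33); s=lambda u,v:(u/2.4+170-.3,v/2.4+150-.3)
for n,z,a,b in[("fence l",.058,(462,62),(504,203)),("fence f2",.058,(574,65),(579,257)),("fence r",.058,(604,113),(572,293))]:
    p=onz(T,t(*a),z);q=onz(S,s(*b),z);print(n,p.round(4),q.round(4),tri(T,t(*a),S,s(*b)))
g=cv2.cvtColor(T["image"],cv2.COLOR_BGR2HSV).astype(int)
m=((g[...,2]>165)&(g[...,1]<35)).astype(np.uint8)
# bed near, far, right, left edges: scan
def edge(us,vs,axis):
    pts=[]
    G=T["image"].astype(float).sum(2)/3
    return pts
G=cv2.GaussianBlur(T["image"],(3,3),0).astype(float).mean(2)
def fit(kind,rng,lo,hi):
    P=[]
    for i in rng:
        line=G[lo:hi,i] if kind=="h" else G[i,lo:hi]
        d=np.abs(np.diff(line));k=d.argmax();w=d[max(0,k-2):k+3];x=(w*np.arange(max(0,k-2),max(0,k-2)+len(w))).sum()/w.sum()+.5+lo
        P.append(onz(T,(i,x) if kind=="h" else (x,i),.014)[:2])
    P=np.array(P);vx,vy,x,y=cv2.fitLine(P.astype(np.float32),cv2.DIST_HUBER,0,.001,.001).ravel();return np.degrees(np.arctan2(vy,vx)),(x,y)
print("near",fit("h",range(294,335),270,286))
print("right",fit("v",range(224,255),400,418))
print("left",fit("v",range(250,276),282,296))
print("far",fit("h",range(335,346),198,212))
E
```

```text
fence l [ 0.6745 -0.0124  0.058 ] [ 0.6787 -0.0133  0.058 ] (array([ 0.67572106, -0.01351043,  0.0593408 ]), np.float64(0.0037553982419755404))
fence f2 [ 0.6738 -0.094   0.058 ] [ 0.6769 -0.0935  0.058 ] (array([ 0.67424643, -0.09429955,  0.05991171]), np.float64(0.0019094528427565445))
fence r [ 0.6391 -0.1158  0.058 ] [ 0.6444 -0.1162  0.058 ] (array([ 0.6403108 , -0.11676598,  0.06050693]), np.float64(0.004124060060748717))
near (np.float32(89.42154), (np.float32(0.5327984), np.float32(0.07160972)))
right (np.float32(19.470476), (np.float32(0.62483895), np.float32(-0.12332961)))
left (np.float32(0.745951), (np.float32(0.5683396), np.float32(0.13230258)))
far (np.float32(86.53498), (np.float32(0.6965905), np.float32(0.018943936)))
```

>>> send_rows(
  increments=[
    {"dx":-0.05,"dy":-1,"dz":0,"roll":-0.2,"claw":0.6},
    {"dx":-0.1,"dy":-2,"dz":0,"roll":-0.4,"claw":0.6},
    {"dx":-0.2,"dy":-3,"dz":0,"roll":-0.6,"claw":0.6},
    {"dx":-0.26,"dy":-4.34,"dz":-0.5,"roll":-0.75,"claw":0.6},
    {"dx":-0.26,"dy":-4.34,"dz":-2,"roll":-0.75,"claw":0.6},
  ],
)

```text
clock: 7.48
tcp_pos: [0.4257, -0.0457, 0.1503]
orientation: [0.001, 0.743, 0.669, 0.0]
wrist_force: [0.5, -0.2, -0.1]
finger_gap: 0.068
grip_force: 0.0
```

>>> send_rows(
  increments=[
    {"dx":0,"dy":0,"dz":-2,"roll":0,"claw":0.6},
    {"dx":0,"dy":0,"dz":-4,"roll":0,"claw":0.6},
    {"dx":0,"dy":0,"dz":-5,"roll":0,"claw":0.6},
    {"dx":0,"dy":0,"dz":-5.5,"roll":0,"claw":0.6},
    {"dx":0,"dy":0,"dz":-5.84,"roll":0,"claw":0.6},
  ],
)

```text
clock: 8.1
tcp_pos: [0.4245, -0.0436, 0.004]
orientation: [-0.0, 0.742, 0.67, -0.0]
wrist_force: [0.2, -0.6, 0.0]
finger_gap: 0.0681
grip_force: 0.0
```

>>> send_rows(
  increments=[
    {"dx":0,"dy":0,"dz":-0.04,"roll":0,"claw":0.6},
    {"dx":0,"dy":0,"dz":-0.08,"roll":0,"claw":0.6},
    {"dx":0,"dy":0,"dz":-0.12,"roll":0,"claw":0.6},
    {"dx":0,"dy":0,"dz":-0.16,"roll":0,"claw":0.6},
    {"dx":0,"dy":0,"dz":-0.16,"roll":0,"claw":0.6},
  ],
)

```text
clock: 8.72
tcp_pos: [0.425, -0.0437, 0.001]
orientation: [0.0, 0.742, 0.67, 0.0]
wrist_force: [-0.5, 0.6, -0.5]
finger_gap: 0.0682
grip_force: 0.0
```

>>> send_rows(
  increments=[
    {"dx":0,"dy":0,"dz":-0.04,"roll":0,"claw":0.6},
    {"dx":0,"dy":0,"dz":-0.08,"roll":0,"claw":0.6},
    {"dx":0,"dy":0,"dz":-0.12,"roll":0,"claw":0.6},
    {"dx":0,"dy":0,"dz":-0.14,"roll":0,"claw":0.6},
    {"dx":0,"dy":0,"dz":-0.14,"roll":0,"claw":0.6},
  ],
)

```text
clock: 9.35
tcp_pos: [0.4249, -0.0437, -0.0027]
orientation: [-0.0, 0.742, 0.67, 0.0]
wrist_force: [-0.5, 0.6, 0.5]
finger_gap: 0.0683
grip_force: 0.0
```

>>> send_rows(
  increments=[
    {"dx":0,"dy":0,"dz":0,"roll":0,"claw":0.1},
    {"dx":0,"dy":0,"dz":0,"roll":0,"claw":0.1},
    {"dx":0,"dy":0,"dz":0,"roll":0,"claw":0.1},
    {"dx":0,"dy":0,"dz":0,"roll":0,"claw":0.1},
    {"dx":0,"dy":0,"dz":0,"roll":0,"claw":0.1},
  ],
  grip_force=50,
)

```text
clock: 9.98
tcp_pos: [0.425, -0.0437, -0.0023]
orientation: [0.0, 0.742, 0.67, 0.0]
wrist_force: [0.1, 0.3, 5.8]
finger_gap: 0.0543
grip_force: 53.1
```

>>> send_rows(
  increments=[
    {"dx":0,"dy":0,"dz":1,"roll":0,"claw":0.1},
    {"dx":0,"dy":0,"dz":2,"roll":0.1,"claw":0.1},
    {"dx":0,"dy":0,"dz":3,"roll":0.4,"claw":0.1},
    {"dx":0.5,"dy":0,"dz":3.4,"roll":0.68,"claw":0.1},
    {"dx":2,"dy":0,"dz":3.4,"roll":0.68,"claw":0.1},
  ],
)

```text
clock: 10.6
tcp_pos: [0.4743, -0.0435, 0.083]
orientation: [-0.0, 0.71, 0.704, -0.0]
wrist_force: [0.7, -0.2, -1.9]
finger_gap: 0.0545
grip_force: 54.3
```

>>> send_rows(
  increments=[
    {"dx":1.6,"dy":-0.1,"dz":0,"roll":0,"claw":0.1},
    {"dx":3.2,"dy":-0.2,"dz":0,"roll":0,"claw":0.1},
    {"dx":4.8,"dy":-0.26,"dz":0,"roll":0,"claw":0.1},
    {"dx":6.0,"dy":-0.26,"dz":0,"roll":0,"claw":0.1},
    {"dx":6.52,"dy":-0.26,"dz":0,"roll":0,"claw":0.1},
  ],
)

```text
clock: 11.22
tcp_pos: [0.6393, -0.0502, 0.0813]
orientation: [-0.0, 0.71, 0.705, -0.0]
wrist_force: [-0.6, -0.4, -1.5]
finger_gap: 0.0541
grip_force: 54.3
```

```bash
python3 - <<'E'
from meas import *
T=read_camera("top");S=read_camera("scene")
for b in blanks(T)+blanks(S): print(b)
s=get_state();print(s["tcp_pos"],s["finger_gap"],s["wrist_force"])
cv2.imwrite("pics/s4.png",cv2.resize(S["image"][150:400,170:490],None,fx=2.4,fy=2.4,interpolation=cv2.INTER_CUBIC))
E
```

```text
(array([644.2, 242.2, 108.1,  53.4]), 79.1, array([239., 226.]))
(array([535.3, 245. , 109.8,  52.7]), 87.3, array([237., 275.]))
(array([426.8, 171.9, 107.6,  52.9]), -79.6, array([269., 325.]))
(array([536. , 242.1, 108.3,  53.5]), 86.1, array([246., 220.]))
(array([427.9, 169.4, 108.1,  54.8]), -79.7, array([219., 260.]))
[ 0.63880838 -0.05018344  0.08123521] 0.0544046269902733 [-0.24776154 -0.3318752  -2.63216208]
```

View pics/s4.png

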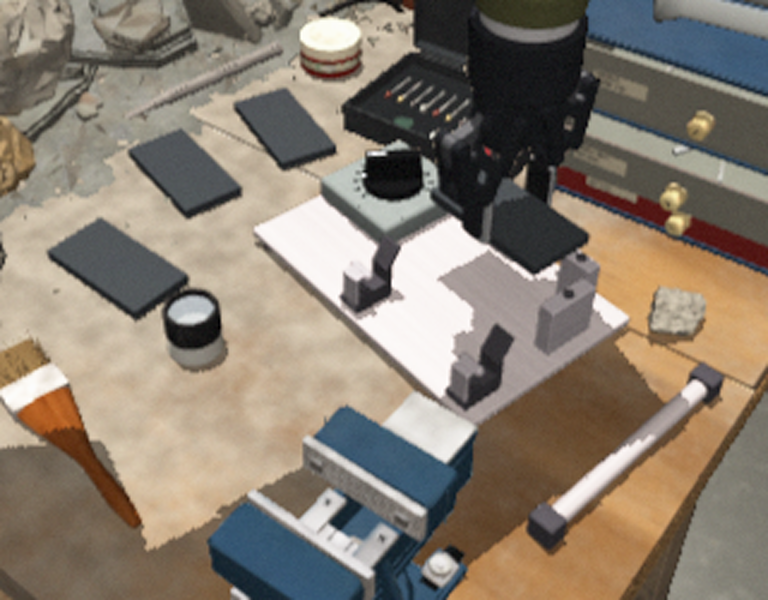

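The blank is held flat at crop (535,225), over the bed, and the loupe stands on the bench at (193,325).

>>> send_rows(
  increments=[
    {"dx":0,"dy":0,"dz":-1,"roll":0,"claw":0.1},
    {"dx":0,"dy":0,"dz":-2,"roll":0,"claw":0.1},
    {"dx":0,"dy":0,"dz":-2.5,"roll":0,"claw":0.1},
    {"dx":0,"dy":0,"dz":-2.7,"roll":0,"claw":0.1},
    {"dx":0,"dy":0,"dz":-2.7,"roll":0,"claw":0.1},
  ],
  grip_force=25,
)

```text
clock: 11.95
tcp_pos: [0.6379, -0.0502, 0.0151]
orientation: [0.0, 0.71, 0.704, 0.0]
wrist_force: [0.1, 0.4, -3.9]
finger_gap: 0.0549
grip_force: 33.3
```

>>> send_rows(
  increments=[
    {"dx":0.04,"dy":0,"dz":0,"roll":0,"claw":0.1},
    {"dx":0.08,"dy":0,"dz":0,"roll":0,"claw":0.1},
    {"dx":0.12,"dy":0,"dz":0,"roll":0,"claw":0.1},
    {"dx":0.12,"dy":0,"dz":0,"roll":0,"claw":0.1},
    {"dx":0.12,"dy":0,"dz":0,"roll":0,"claw":0.1},
  ],
)

```text
clock: 12.58
tcp_pos: [0.6408, -0.0502, 0.0148]
orientation: [-0.0, 0.71, 0.704, -0.0]
wrist_force: [-1.2, -0.7, -0.8]
finger_gap: 0.0546
grip_force: 33.6
```

>>> send_rows(
  increments=[
    {"dx":0.04,"dy":0,"dz":-0.04,"roll":0,"claw":0.1},
    {"dx":0.08,"dy":0,"dz":-0.06,"roll":0,"claw":0.1},
    {"dx":0.08,"dy":0,"dz":-0.06,"roll":0,"claw":0.1},
    {"dx":0.08,"dy":0,"dz":-0.06,"roll":0,"claw":0.1},
    {"dx":0.08,"dy":0,"dz":-0.06,"roll":0,"claw":0.1},
  ],
)

```text
clock: 13.2
tcp_pos: [0.6408, -0.0501, 0.0129]
orientation: [-0.001, 0.71, 0.704, -0.001]
wrist_force: [-6.4, -0.4, 2.7]
finger_gap: 0.0551
grip_force: 33.9
```

>>> send_rows(
  increments=[
    {"dx":0.04,"dy":0,"dz":0,"roll":0,"claw":0.1},
    {"dx":0.08,"dy":0,"dz":0,"roll":0,"claw":0.1},
    {"dx":0.08,"dy":0,"dz":0,"roll":0,"claw":0.1},
    {"dx":0.08,"dy":0,"dz":0,"roll":0,"claw":0.1},
    {"dx":0.08,"dy":0,"dz":0,"roll":0,"claw":0.1},
  ],
)

```text
clock: 13.82
tcp_pos: [0.6409, -0.0501, 0.0129]
orientation: [-0.003, 0.71, 0.704, -0.003]
wrist_force: [-12.5, -1.0, 6.3]
finger_gap: 0.0551
grip_force: 34.3
```

>>> send_rows(
  increments=[
    {"dx":-0.06,"dy":-0.04,"dz":0,"roll":0,"claw":0.1},
    {"dx":-0.06,"dy":-0.08,"dz":0,"roll":0,"claw":0.1},
    {"dx":-0.06,"dy":-0.12,"dz":0,"roll":0,"claw":0.1},
    {"dx":-0.06,"dy":-0.12,"dz":0,"roll":0,"claw":0.1},
    {"dx":-0.06,"dy":-0.12,"dz":0,"roll":0,"claw":0.1},
  ],
)

```text
clock: 14.45
tcp_pos: [0.6408, -0.0517, 0.0121]
orientation: [-0.003, 0.71, 0.705, -0.001]
wrist_force: [-5.8, 2.5, -0.1]
finger_gap: 0.055
grip_force: 33.6
```

>>> send_rows(
  increments=[
    {"dx":0,"dy":-0.04,"dz":0,"roll":0,"claw":0.1},
    {"dx":0,"dy":-0.08,"dz":0,"roll":0,"claw":0.1},
    {"dx":0,"dy":-0.08,"dz":0,"roll":0,"claw":0.1},
    {"dx":0,"dy":-0.08,"dz":0,"roll":0,"claw":0.1},
    {"dx":0,"dy":-0.08,"dz":0,"roll":0,"claw":0.1},
  ],
)

```text
clock: 15.08
tcp_pos: [0.6408, -0.0536, 0.0119]
orientation: [-0.003, 0.71, 0.705, -0.001]
wrist_force: [-5.0, 2.5, -1.3]
finger_gap: 0.0553
grip_force: 33.5
```

>>> send_rows(
  increments=[
    {"dx":0,"dy":-0.04,"dz":0,"roll":0,"claw":0.1},
    {"dx":0,"dy":-0.08,"dz":0,"roll":0,"claw":0.1},
    {"dx":0,"dy":-0.08,"dz":0,"roll":0,"claw":0.1},
    {"dx":0,"dy":-0.08,"dz":0,"roll":0,"claw":0.1},
    {"dx":0,"dy":-0.08,"dz":0,"roll":0,"claw":0.1},
  ],
)

```text
clock: 15.7
tcp_pos: [0.6407, -0.0542, 0.0119]
orientation: [-0.004, 0.709, 0.705, 0.0]
wrist_force: [-5.6, 7.0, -1.5]
finger_gap: 0.055
grip_force: 33.6
```

>>> send_rows(
  increments=[
    {"dx":0,"dy":-0.04,"dz":0,"roll":0,"claw":0.1},
    {"dx":0,"dy":-0.08,"dz":0,"roll":0,"claw":0.1},
    {"dx":0,"dy":-0.08,"dz":0,"roll":0,"claw":0.1},
    {"dx":0,"dy":-0.08,"dz":0,"roll":0,"claw":0.1},
    {"dx":0,"dy":-0.08,"dz":0,"roll":0,"claw":0.1},
  ],
)

```text
clock: 16.32
tcp_pos: [0.6407, -0.0542, 0.0119]
orientation: [-0.005, 0.709, 0.705, 0.001]
wrist_force: [-5.0, 13.3, -0.6]
finger_gap: 0.0555
grip_force: 33.7
```

>>> send_rows(
  increments=[
    {"dx":-0.04,"dy":0.14,"dz":0,"roll":0,"claw":0.1},
    {"dx":-0.04,"dy":0.14,"dz":0,"roll":0,"claw":0.1},
    {"dx":-0.04,"dy":0.14,"dz":0,"roll":0,"claw":0.6},
    {"dx":-0.04,"dy":0.14,"dz":0,"roll":0,"claw":0.6},
    {"dx":-0.04,"dy":0.14,"dz":0,"roll":0,"claw":0.6},
  ],
)

```text
clock: 16.95
tcp_pos: [0.6435, -0.0563, 0.014]
orientation: [0.001, 0.71, 0.704, 0.001]
wrist_force: [0.5, -0.8, -0.6]
finger_gap: 0.0681
grip_force: 0.0
```

>>> send_rows(
  increments=[
    {"dx":0,"dy":0.1,"dz":1,"roll":0,"claw":0.6},
    {"dx":0,"dy":0.1,"dz":2,"roll":0,"claw":0.6},
    {"dx":0,"dy":0.1,"dz":3,"roll":0,"claw":0.6},
    {"dx":-1,"dy":1,"dz":4.5,"roll":0,"claw":0.6},
    {"dx":-2,"dy":2.4,"dz":5,"roll":0,"claw":0.6},
  ],
)

```text
clock: 17.58
tcp_pos: [0.5941, 0.0036, 0.1412]
orientation: [0.002, 0.711, 0.704, 0.002]
wrist_force: [0.0, 0.9, 0.2]
finger_gap: 0.068
grip_force: 0.0
```

>>> send_rows(
  increments=[
    {"dx":-1,"dy":2,"dz":0,"roll":0,"claw":0.6},
    {"dx":-2,"dy":4,"dz":0,"roll":0,"claw":0.6},
    {"dx":-3,"dy":6,"dz":0,"roll":0,"claw":0.6},
    {"dx":-3,"dy":8,"dz":0,"roll":0,"claw":0.6},
    {"dx":-3,"dy":9,"dz":0,"roll":0,"claw":0.6},
  ],
)

```text
clock: 18.2
tcp_pos: [0.5175, 0.2317, 0.1391]
orientation: [0.0, 0.709, 0.705, 0.001]
wrist_force: [-0.1, -0.4, -0.0]
finger_gap: 0.0681
grip_force: 0.0
```

```bash
python3 - <<'E'
from meas import *
T=read_camera("top");S=read_camera("scene")
for b in blanks(T)+blanks(S): print(b)
print(blanks(T,.024));print(blanks(S,.024))
s=get_state();print(s["tcp_pos"])
E
```

```text
(array([643.9, 242.2, 108.1,  53.8]), 79.3, array([239., 226.]))
(array([643.5, -55.7, 110.3,  58.7]), 89.4, array([373., 229.]))
(array([425.2, 178.6,  93.5,  52.7]), -80.2, array([264., 327.]))
(array([565.1, 268.1, 107.8,  54.1]), 87.1, array([251., 210.]))
(array([652.5, -44.3, 109.2,  57.3]), 89.3, array([377., 267.]))
[(array([641.9, 240.3, 106.7,  53.2]), 79.3, array([239., 226.])), (array([641.6, -53.9, 108.9,  58. ]), 89.4, array([373., 229.])), (array([426. , 177.5,  92.3,  52. ]), -80.2, array([264., 327.]))]
[(array([555.9, 251.1, 105.3,  52.9]), 87.1, array([251., 210.])), (array([641.2, -54. , 106.7,  56. ]), 89.3, array([377., 267.]))]
[0.51766626 0.23178859 0.13882102]
```

Blank 1 lies flush at (641.4,-54), turned 89.35°. The second blank on the left was knocked from (536,243) to about (565,269), so I take the near-left one next.

>>> send_rows(
  increments=[
    {"dx":-1.2,"dy":-0.8,"dz":0,"roll":0.5,"claw":0.6},
    {"dx":-2.4,"dy":-1.6,"dz":0,"roll":1,"claw":0.6},
    {"dx":-3.58,"dy":-2.37,"dz":0,"roll":1.35,"claw":0.6},
    {"dx":-3.58,"dy":-2.37,"dz":-1,"roll":1.35,"claw":0.6},
    {"dx":-3.58,"dy":-2.37,"dz":-2.5,"roll":1.35,"claw":0.6},
  ],
)

```text
clock: 18.92
tcp_pos: [0.4296, 0.1692, 0.0768]
orientation: [0.002, 0.641, 0.768, 0.002]
wrist_force: [0.7, -0.1, -0.3]
finger_gap: 0.0681
grip_force: 0.0
```

>>> send_rows(
  increments=[
    {"dx":0,"dy":0,"dz":-1.4,"roll":0,"claw":0.6},
    {"dx":0,"dy":0,"dz":-2.4,"roll":0,"claw":0.6},
    {"dx":0,"dy":0,"dz":-2.8,"roll":0,"claw":0.6},
    {"dx":0,"dy":0,"dz":-3.06,"roll":0,"claw":0.6},
    {"dx":0,"dy":0,"dz":-3.06,"roll":0,"claw":0.6},
  ],
)

```text
clock: 19.55
tcp_pos: [0.4284, 0.1699, -0.0003]
orientation: [0.0, 0.64, 0.768, 0.0]
wrist_force: [-0.5, -0.0, -0.6]
finger_gap: 0.0678
grip_force: 0.0
```

```bash
python3 - <<'E'
from meas import *
T=read_camera("top");S=read_camera("scene")
for b in blanks(T)+blanks(S): print(b)
s=get_state();print(s["tcp_pos"],s["wrist_force"])
E
```

```text
(array([644. , 242.4, 107.9,  53.9]), 79.1, array([239., 226.]))
(array([643.6, -55.7, 110.3,  58.7]), 89.5, array([373., 229.]))
(array([563.6, 272.1, 110. ,  54. ]), 87.5, array([224., 262.]))
(array([652.6, -44.9, 111. ,  56.2]), 88.3, array([377., 267.]))
[4.28732821e-01 1.70152308e-01 1.13084992e-04] [ 0.02591183  0.04363362 -0.46578948]
```

>>> send_rows(
  increments=[
    {"dx":0,"dy":0,"dz":-0.04,"roll":0,"claw":0.1},
    {"dx":0,"dy":0,"dz":-0.04,"roll":0,"claw":0.1},
    {"dx":0,"dy":0,"dz":-0.04,"roll":0,"claw":0.1},
    {"dx":0,"dy":0,"dz":-0.04,"roll":0,"claw":0.1},
    {"dx":0,"dy":0,"dz":-0.04,"roll":0,"claw":0.1},
  ],
  grip_force=50,
)

```text
clock: 20.27
tcp_pos: [0.4286, 0.1702, -0.0003]
orientation: [0.001, 0.64, 0.768, 0.001]
wrist_force: [-3.3, -0.9, 9.2]
finger_gap: 0.0544
grip_force: 50.9
```

>>> send_rows(
  increments=[
    {"dx":0,"dy":0,"dz":1,"roll":0,"claw":0.1},
    {"dx":0,"dy":0,"dz":2.2,"roll":-0.3,"claw":0.1},
    {"dx":0,"dy":0,"dz":3.4,"roll":-0.8,"claw":0.1},
    {"dx":0.5,"dy":-0.6,"dz":3.6,"roll":-1.35,"claw":0.1},
    {"dx":1.5,"dy":-2,"dz":3.6,"roll":-1.35,"claw":0.1},
  ],
)

```text
clock: 20.9
tcp_pos: [0.4658, 0.1207, 0.0896]
orientation: [0.001, 0.709, 0.705, 0.001]
wrist_force: [0.2, 0.1, -2.0]
finger_gap: 0.0541
grip_force: 54.3
```

>>> send_rows(
  increments=[
    {"dx":1.6,"dy":-1.6,"dz":0,"roll":0,"claw":0.1},
    {"dx":3.2,"dy":-3.2,"dz":0,"roll":0,"claw":0.1},
    {"dx":4.8,"dy":-4.8,"dz":0,"roll":0,"claw":0.1},
    {"dx":6.2,"dy":-6.2,"dz":0,"roll":0,"claw":0.1},
    {"dx":6.84,"dy":-6.8,"dz":0,"roll":0,"claw":0.1},
  ],
)

```text
clock: 21.52
tcp_pos: [0.6383, -0.0524, 0.0883]
orientation: [0.001, 0.71, 0.704, 0.0]
wrist_force: [-1.1, -0.2, -1.4]
finger_gap: 0.0543
grip_force: 54.3
```

>>> send_rows(
  increments=[
    {"dx":0,"dy":0,"dz":0,"roll":0,"claw":0.1},
    {"dx":0,"dy":0,"dz":0,"roll":0,"claw":0.1},
    {"dx":0,"dy":0,"dz":-1,"roll":0,"claw":0.1},
    {"dx":0,"dy":0,"dz":-2,"roll":0,"claw":0.1},
    {"dx":0,"dy":0,"dz":-2.2,"roll":0,"claw":0.1},
  ],
)

```text
clock: 22.15
tcp_pos: [0.6339, -0.0484, 0.0318]
orientation: [-0.002, 0.709, 0.705, -0.001]
wrist_force: [0.0, 0.3, -0.9]
finger_gap: 0.0538
grip_force: 54.3
```

>>> send_rows(
  increments=[
    {"dx":0.05,"dy":0,"dz":-0.1,"roll":0,"claw":0.1},
    {"dx":0.1,"dy":0,"dz":-0.2,"roll":0,"claw":0.1},
    {"dx":0.15,"dy":-0.05,"dz":-0.3,"roll":0,"claw":0.1},
    {"dx":0.2,"dy":-0.1,"dz":-0.3,"roll":0,"claw":0.1},
    {"dx":0.2,"dy":-0.1,"dz":-0.3,"roll":0,"claw":0.1},
  ],
  grip_force=25,
)

```text
clock: 22.78
tcp_pos: [0.6407, -0.0523, 0.0256]
orientation: [-0.001, 0.71, 0.704, -0.0]
wrist_force: [-3.0, 2.1, -1.0]
finger_gap: 0.0544
grip_force: 54.4
```

>>> send_rows(
  increments=[
    {"dx":0.04,"dy":0,"dz":0,"roll":0,"claw":0.1},
    {"dx":0.08,"dy":0,"dz":0,"roll":0,"claw":0.1},
    {"dx":0.12,"dy":0,"dz":0,"roll":0,"claw":0.1},
    {"dx":0.16,"dy":0,"dz":0,"roll":0,"claw":0.1},
    {"dx":0.16,"dy":0,"dz":0,"roll":0,"claw":0.1},
  ],
)

```text
clock: 23.4
tcp_pos: [0.6409, -0.0522, 0.0254]
orientation: [-0.003, 0.71, 0.704, -0.003]
wrist_force: [-13.6, 0.7, 6.2]
finger_gap: 0.0545
grip_force: 55.1
```

>>> send_rows(
  increments=[
    {"dx":-0.08,"dy":-0.05,"dz":0,"roll":0,"claw":0.1},
    {"dx":-0.08,"dy":-0.1,"dz":0,"roll":0,"claw":0.1},
    {"dx":-0.08,"dy":-0.15,"dz":0,"roll":0,"claw":0.1},
    {"dx":-0.08,"dy":-0.2,"dz":0,"roll":0,"claw":0.1},
    {"dx":-0.08,"dy":-0.24,"dz":0,"roll":0,"claw":0.1},
  ],
  grip_force=25,
)

```text
clock: 24.02
tcp_pos: [0.6407, -0.0554, 0.0247]
orientation: [-0.004, 0.709, 0.705, 0.0]
wrist_force: [-5.2, 11.1, -0.0]
finger_gap: 0.054
grip_force: 54.5
```

>>> send_rows(
  increments=[
    {"dx":-0.03,"dy":0.1,"dz":-0.04,"roll":0,"claw":0.1},
    {"dx":-0.03,"dy":0.1,"dz":-0.04,"roll":0,"claw":0.1},
    {"dx":-0.03,"dy":0.1,"dz":-0.04,"roll":0,"claw":0.6},
    {"dx":-0.03,"dy":0.1,"dz":-0.04,"roll":0,"claw":0.6},
    {"dx":-0.03,"dy":0.1,"dz":-0.04,"roll":0,"claw":0.6},
  ],
)

```text
clock: 24.65
tcp_pos: [0.6436, -0.0563, 0.0254]
orientation: [0.001, 0.71, 0.704, 0.001]
wrist_force: [-0.4, 0.2, 0.1]
finger_gap: 0.0684
grip_force: 0.0
```

>>> send_rows(
  increments=[
    {"dx":0,"dy":0,"dz":1,"roll":0,"claw":0.6},
    {"dx":0,"dy":0,"dz":2,"roll":0,"claw":0.6},
    {"dx":0,"dy":0,"dz":3.5,"roll":0,"claw":0.6},
    {"dx":0,"dy":1,"dz":4.6,"roll":0,"claw":0.55},
    {"dx":-0.6,"dy":2.8,"dz":4.6,"roll":0,"claw":0.55},
  ],
)

```text
clock: 25.28
tcp_pos: [0.631, 0.013, 0.1432]
orientation: [0.003, 0.711, 0.703, 0.002]
wrist_force: [0.3, 0.0, 0.2]
finger_gap: 0.0661
grip_force: 0.0
```

>>> send_rows(
  increments=[
    {"dx":-0.6,"dy":2.2,"dz":0,"roll":-0.1,"claw":0.55},
    {"dx":-1.2,"dy":4.4,"dz":0,"roll":-0.2,"claw":0.55},
    {"dx":-1.8,"dy":6.6,"dz":0,"roll":-0.24,"claw":0.55},
    {"dx":-2.2,"dy":8.8,"dz":0,"roll":-0.24,"claw":0.55},
    {"dx":-2.4,"dy":10.1,"dz":0,"roll":-0.24,"claw":0.55},
  ],
)

```text
clock: 25.9
tcp_pos: [0.5672, 0.2693, 0.1403]
orientation: [0.0, 0.721, 0.693, 0.001]
wrist_force: [0.7, -0.2, -0.1]
finger_gap: 0.0664
grip_force: 0.0
```

>>> send_rows(
  increments=[
    {"dx":0,"dy":0,"dz":0,"roll":0,"claw":0.55},
    {"dx":0,"dy":0,"dz":0,"roll":0,"claw":0.55},
    {"dx":0,"dy":0,"dz":-1,"roll":0,"claw":0.55},
    {"dx":0,"dy":0,"dz":-2.4,"roll":0,"claw":0.55},
    {"dx":0,"dy":0,"dz":-3.6,"roll":0,"claw":0.55},
  ],
)

```text
clock: 26.52
tcp_pos: [0.5682, 0.2648, 0.0489]
orientation: [0.0, 0.722, 0.692, 0.0]
wrist_force: [0.6, 0.1, 0.6]
finger_gap: 0.0659
grip_force: 0.0
```

```bash
python3 - <<'E'
from meas import *
T=read_camera("top");S=read_camera("scene")
for b in blanks(T)+blanks(S): print(b)
print(blanks(T,.034));print(blanks(S,.034))
s=get_state();print(s["tcp_pos"],s["wrist_force"],s["orientation"])
E
```

```text
(array([644.2, 242.1, 108.8,  53.1]), 78.4, array([242., 224.]))
(array([643.2, -57.7, 114.5,  59.4]), 89.3, array([374., 229.]))
(array([661.4, -37.9, 112.7,  59.2]), 89.3, array([378., 263.]))
[(array([640.8, 238.8, 106.5,  51.9]), 78.4, array([242., 224.])), (array([639.9, -54.5, 112. ,  58.1]), 89.3, array([374., 229.]))]
[(array([641.8, -54.9, 108.2,  56.9]), 89.3, array([378., 263.]))]
[0.56543803 0.26401981 0.04627418] [-0.44420311 -0.06669448  0.10315529] [-0.00134433  0.72224233  0.69163193 -0.00307823]
```

>>> send_rows(
  increments=[
    {"dx":-0.06,"dy":0.2,"dz":-0.8,"roll":0,"claw":0.55},
    {"dx":-0.06,"dy":0.2,"dz":-1.5,"roll":0,"claw":0.55},
    {"dx":-0.06,"dy":0.2,"dz":-1.86,"roll":0,"claw":0.55},
    {"dx":-0.06,"dy":0.2,"dz":-1.86,"roll":0,"claw":0.55},
    {"dx":-0.06,"dy":0.2,"dz":-1.86,"roll":0,"claw":0.55},
  ],
)

```text
clock: 27.25
tcp_pos: [0.5667, 0.2716, 0.004]
orientation: [0.0, 0.721, 0.692, 0.0]
wrist_force: [-0.1, 0.4, 0.9]
finger_gap: 0.066
grip_force: 0.0
```

>>> send_rows(
  increments=[
    {"dx":0,"dy":0,"dz":0,"roll":0,"claw":0.1},
    {"dx":0,"dy":0,"dz":0,"roll":0,"claw":0.1},
    {"dx":0,"dy":0,"dz":0,"roll":0,"claw":0.1},
    {"dx":0,"dy":0,"dz":0,"roll":0,"claw":0.1},
    {"dx":0,"dy":0,"dz":0,"roll":0,"claw":0.1},
  ],
  grip_force=50,
)

```text
clock: 27.88
tcp_pos: [0.5666, 0.2718, 0.0049]
orientation: [0.0, 0.721, 0.693, 0.001]
wrist_force: [-2.7, -0.5, 5.3]
finger_gap: 0.053
grip_force: 51.2
```

>>> send_rows(
  increments=[
    {"dx":0,"dy":0,"dz":1,"roll":0,"claw":0.1},
    {"dx":0,"dy":0,"dz":2.2,"roll":0,"claw":0.1},
    {"dx":0,"dy":0,"dz":3.4,"roll":0.2,"claw":0.1},
    {"dx":0,"dy":0,"dz":4.4,"roll":0.24,"claw":0.1},
    {"dx":0,"dy":0,"dz":4.4,"roll":0.24,"claw":0.1},
  ],
)

```text
clock: 28.5
tcp_pos: [0.5678, 0.2722, 0.1158]
orientation: [0.001, 0.71, 0.705, 0.002]
wrist_force: [0.9, -0.9, -1.9]
finger_gap: 0.0522
grip_force: 52.5
```

>>> send_rows(
  increments=[
    {"dx":0.4,"dy":-2,"dz":0,"roll":0,"claw":0.1},
    {"dx":0.8,"dy":-4,"dz":0,"roll":0,"claw":0.1},
    {"dx":1.2,"dy":-6,"dz":0,"roll":0,"claw":0.1},
    {"dx":1.6,"dy":-8,"dz":0,"roll":0,"claw":0.1},
    {"dx":2,"dy":-10,"dz":0,"roll":0,"claw":0.1},
  ],
)

```text
clock: 29.12
tcp_pos: [0.6155, 0.0201, 0.1116]
orientation: [-0.001, 0.71, 0.704, -0.001]
wrist_force: [-0.0, -0.1, -2.1]
finger_gap: 0.0525
grip_force: 52.6
```

>>> send_rows(
  increments=[
    {"dx":0.4,"dy":-1.6,"dz":0,"roll":0,"claw":0.1},
    {"dx":0.7,"dy":-2.6,"dz":0,"roll":0,"claw":0.1},
    {"dx":0.7,"dy":-2.8,"dz":0,"roll":0,"claw":0.1},
    {"dx":0.7,"dy":-2.8,"dz":0,"roll":0,"claw":0.1},
    {"dx":0.7,"dy":-2.8,"dz":0,"roll":0,"claw":0.1},
  ],
)

```text
clock: 29.75
tcp_pos: [0.6333, -0.047, 0.1131]
orientation: [-0.0, 0.709, 0.705, -0.0]
wrist_force: [0.8, -0.7, -1.1]
finger_gap: 0.0524
grip_force: 52.6
```

```bash
python3 - <<'E'
from meas import *
T=read_camera("top");S=read_camera("scene")
for b in blanks(T)+blanks(S): print(b)
s=get_state();print(s["tcp_pos"],s["wrist_force"],s["orientation"],s["finger_gap"],s["joint_pos"])
cv2.imwrite("pics/s5.png",cv2.resize(S["image"][150:400,170:490],None,fx=2.4,fy=2.4,interpolation=cv2.INTER_CUBIC))
E
```

```text
(array([643.9, 242.1, 107.8,  53.7]), 79.1, array([239., 226.]))
[ 0.63346689 -0.0470929   0.11338563] [-0.40498187 -0.21558679 -2.36188852] [-8.32521591e-05  7.09096515e-01  7.05111426e-01  4.96790594e-05] 0.0525266393302649 [-2.00565349e-01  4.82904035e-01  6.64970557e-03  1.09462548e+00
  1.75001561e-04  1.37586675e+00]
```

View pics/s5.png

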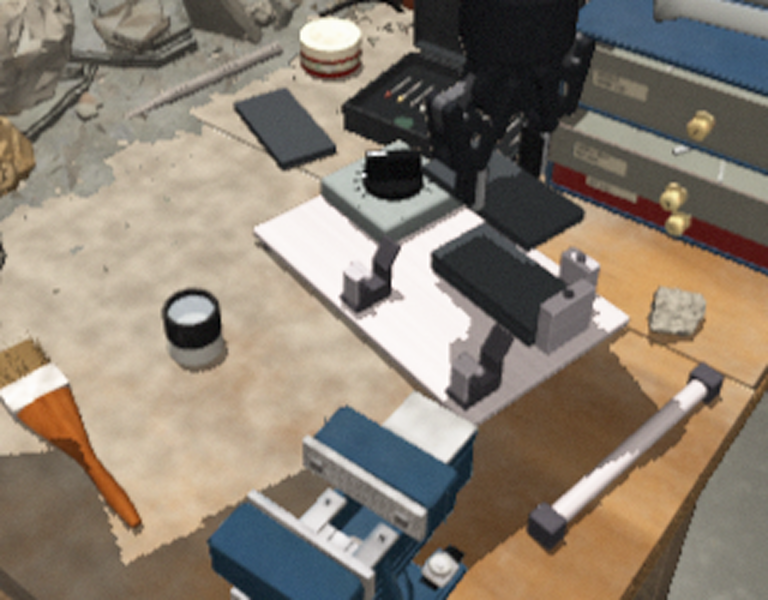

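The blank is held flat at crop (525,200). The two-blank pile sits square in the corner at (515,280).

>>> send_rows(
  increments=[
    {"dx":0,"dy":0,"dz":-1,"roll":0,"claw":0.1},
    {"dx":0,"dy":0,"dz":-2,"roll":0,"claw":0.1},
    {"dx":0,"dy":0,"dz":-2.6,"roll":0,"claw":0.1},
    {"dx":0,"dy":0,"dz":-2.7,"roll":0,"claw":0.1},
    {"dx":0,"dy":0,"dz":-2.7,"roll":0,"claw":0.1},
  ],
  grip_force=25,
)

```text
clock: 30.48
tcp_pos: [0.6341, -0.0483, 0.0464]
orientation: [0.0, 0.71, 0.705, 0.0]
wrist_force: [-0.1, -0.9, -1.9]
finger_gap: 0.0524
grip_force: 52.6
```

>>> send_rows(
  increments=[
    {"dx":0.05,"dy":0,"dz":-0.05,"roll":0,"claw":0.1},
    {"dx":0.1,"dy":0,"dz":-0.1,"roll":0,"claw":0.1},
    {"dx":0.15,"dy":-0.05,"dz":-0.15,"roll":0,"claw":0.1},
    {"dx":0.2,"dy":-0.1,"dz":-0.2,"roll":0,"claw":0.1},
    {"dx":0.2,"dy":-0.1,"dz":-0.2,"roll":0,"claw":0.1},
  ],
)

```text
clock: 31.1
tcp_pos: [0.6387, -0.0511, 0.0406]
orientation: [-0.0, 0.71, 0.704, -0.0]
wrist_force: [0.2, -0.1, -1.7]
finger_gap: 0.0526
grip_force: 52.6
```

>>> send_rows(
  increments=[
    {"dx":0.05,"dy":0,"dz":-0.04,"roll":0,"claw":0.1},
    {"dx":0.1,"dy":0,"dz":-0.08,"roll":0,"claw":0.1},
    {"dx":0.15,"dy":0,"dz":-0.12,"roll":0,"claw":0.1},
    {"dx":0.2,"dy":0,"dz":-0.12,"roll":0,"claw":0.1},
    {"dx":0.2,"dy":0,"dz":-0.12,"roll":0,"claw":0.1},
  ],
)

```text
clock: 31.72
tcp_pos: [0.6405, -0.0509, 0.0389]
orientation: [-0.002, 0.71, 0.704, -0.002]
wrist_force: [-12.2, -0.5, 12.1]
finger_gap: 0.0527
grip_force: 56.2
```

>>> send_rows(
  increments=[
    {"dx":-0.08,"dy":-0.05,"dz":0.08,"roll":0,"claw":0.1},
    {"dx":-0.08,"dy":-0.1,"dz":0.08,"roll":0,"claw":0.1},
    {"dx":-0.08,"dy":-0.15,"dz":0.08,"roll":0,"claw":0.1},
    {"dx":-0.08,"dy":-0.2,"dz":0.08,"roll":0,"claw":0.1},
    {"dx":-0.08,"dy":-0.24,"dz":0.08,"roll":0,"claw":0.1},
  ],
)

```text
clock: 32.35
tcp_pos: [0.6405, -0.0529, 0.0392]
orientation: [-0.003, 0.709, 0.705, 0.002]
wrist_force: [-3.2, 13.9, 0.9]
finger_gap: 0.0526
grip_force: 53.4
```

>>> send_rows(
  increments=[
    {"dx":-0.02,"dy":0.16,"dz":0,"roll":0,"claw":0.1},
    {"dx":-0.02,"dy":0.16,"dz":-0.02,"roll":0,"claw":0.1},
    {"dx":-0.02,"dy":0.16,"dz":-0.02,"roll":0,"claw":0.6},
    {"dx":-0.02,"dy":0.16,"dz":-0.02,"roll":0,"claw":0.6},
    {"dx":-0.02,"dy":0.16,"dz":-0.02,"roll":0,"claw":0.6},
  ],
)

```text
clock: 32.98
tcp_pos: [0.6422, -0.0535, 0.0398]
orientation: [0.001, 0.71, 0.704, 0.001]
wrist_force: [-1.0, 0.3, 0.0]
finger_gap: 0.0681
grip_force: 0.0
```

>>> send_rows(
  increments=[
    {"dx":0,"dy":0,"dz":1,"roll":0,"claw":0.6},
    {"dx":0,"dy":0,"dz":2,"roll":0,"claw":0.6},
    {"dx":0,"dy":0,"dz":3.5,"roll":0,"claw":0.6},
    {"dx":0,"dy":1,"dz":4,"roll":0,"claw":0.6},
    {"dx":0,"dy":2.8,"dz":4,"roll":0,"claw":0.6},
  ],
)

```text
clock: 33.6
tcp_pos: [0.6431, 0.016, 0.1416]
orientation: [0.002, 0.711, 0.703, 0.002]
wrist_force: [-0.7, 0.2, -1.5]
finger_gap: 0.0685
grip_force: 0.0
```

>>> send_rows(
  increments=[
    {"dx":0,"dy":2,"dz":0,"roll":-0.3,"claw":0.6},
    {"dx":0,"dy":4,"dz":0,"roll":-0.6,"claw":0.6},
    {"dx":0.05,"dy":6,"dz":0,"roll":-0.9,"claw":0.6},
    {"dx":0.05,"dy":8,"dz":0,"roll":-1.28,"claw":0.6},
    {"dx":0.05,"dy":8.9,"dz":0,"roll":-1.28,"claw":0.6},
  ],
)

```text
clock: 34.22
tcp_pos: [0.6424, 0.2423, 0.1395]
orientation: [0.0, 0.769, 0.639, 0.001]
wrist_force: [-0.4, 0.3, 0.2]
finger_gap: 0.0685
grip_force: 0.0
```

>>> send_rows(
  increments=[
    {"dx":0,"dy":0,"dz":0,"roll":0,"claw":0.6},
    {"dx":0,"dy":0,"dz":0,"roll":0,"claw":0.6},
    {"dx":0,"dy":0,"dz":-1,"roll":0,"claw":0.6},
    {"dx":0,"dy":0,"dz":-2.4,"roll":0,"claw":0.6},
    {"dx":0,"dy":0,"dz":-3.6,"roll":0,"claw":0.6},
  ],
)

```text
clock: 34.85
tcp_pos: [0.6427, 0.2373, 0.0484]
orientation: [0.0, 0.771, 0.637, -0.0]
wrist_force: [-0.1, -0.5, -0.3]
finger_gap: 0.0681
grip_force: 0.0
```

```bash
python3 - <<'E'
from meas import *
T=read_camera("top");S=read_camera("scene")
for z in(.01,.044):
  for b in blanks(T,z)+blanks(S,z,600,5000): print(z,b)
for _ in range(3):
  s=get_state();print(s["tcp_pos"],s["wrist_force"],s["orientation"])
E
```

```text
0.01 (array([643.3, -57.9, 114.8,  59.6]), 89.4, array([374., 228.]))
0.01 (array([669.6, -27.4, 109.2,  59.7]), 89.4, array([379., 259.]))
0.044 (array([638.6, -53.4, 111.3,  57.8]), 89.4, array([374., 228.]))
0.044 (array([641.3, -52. , 103. ,  56.3]), 89.4, array([379., 259.]))
[0.63989468 0.2367457  0.04541781] [-0.33182874 -0.32721105 -1.25444248] [-0.00139608  0.77054975  0.63736959 -0.00333832]
[0.63989468 0.2367457  0.04541781] [-0.33182874 -0.32721105 -1.25444248] [-0.00139608  0.77054975  0.63736959 -0.00333832]
[0.63989468 0.2367457  0.04541781] [-0.33182874 -0.32721105 -1.25444248] [-0.00139608  0.77054975  0.63736959 -0.00333832]
```

>>> send_rows(
  increments=[
    {"dx":0.06,"dy":0.16,"dz":-0.8,"roll":0,"claw":0.6},
    {"dx":0.06,"dy":0.16,"dz":-1.5,"roll":0,"claw":0.6},
    {"dx":0.06,"dy":0.16,"dz":-1.9,"roll":0,"claw":0.6},
    {"dx":0.06,"dy":0.16,"dz":-1.96,"roll":0,"claw":0.6},
    {"dx":0.06,"dy":0.16,"dz":-1.96,"roll":0,"claw":0.6},
  ],
)

```text
clock: 35.58
tcp_pos: [0.6442, 0.2437, 0.0006]
orientation: [0.0, 0.77, 0.638, 0.0]
wrist_force: [-0.4, -0.5, -0.8]
finger_gap: 0.0682
grip_force: 0.0
```

>>> send_rows(
  increments=[
    {"dx":0,"dy":0,"dz":0,"roll":0,"claw":0.1},
    {"dx":0,"dy":0,"dz":0,"roll":0,"claw":0.1},
    {"dx":0,"dy":0,"dz":0,"roll":0,"claw":0.1},
    {"dx":0,"dy":0,"dz":0,"roll":0,"claw":0.1},
    {"dx":0,"dy":0,"dz":0,"roll":0,"claw":0.1},
  ],
  grip_force=50,
)

```text
clock: 36.2
tcp_pos: [0.6448, 0.2439, 0.0017]
orientation: [0.001, 0.77, 0.638, 0.001]
wrist_force: [-0.2, 0.1, 5.4]
finger_gap: 0.054
grip_force: 53.3
```

>>> send_rows(
  increments=[
    {"dx":0,"dy":0,"dz":1,"roll":0,"claw":0.1},
    {"dx":0,"dy":0,"dz":2.2,"roll":0.3,"claw":0.1},
    {"dx":0,"dy":0,"dz":3.4,"roll":0.8,"claw":0.1},
    {"dx":0,"dy":0,"dz":4.6,"roll":1.28,"claw":0.1},
    {"dx":0,"dy":0,"dz":4.6,"roll":1.28,"claw":0.1},
  ],
)

```text
clock: 36.83
tcp_pos: [0.6456, 0.244, 0.118]
orientation: [0.001, 0.71, 0.704, 0.002]
wrist_force: [-0.0, 0.3, -1.9]
finger_gap: 0.0542
grip_force: 53.1
```

>>> send_rows(
  increments=[
    {"dx":-0.1,"dy":-2,"dz":0,"roll":0,"claw":0.1},
    {"dx":-0.2,"dy":-4,"dz":0,"roll":0,"claw":0.1},
    {"dx":-0.3,"dy":-6,"dz":0,"roll":0,"claw":0.1},
    {"dx":-0.34,"dy":-8,"dz":0,"roll":0,"claw":0.1},
    {"dx":-0.34,"dy":-10,"dz":0,"roll":0,"claw":0.1},
  ],
)

```text
clock: 37.45
tcp_pos: [0.6341, -0.0078, 0.1133]
orientation: [-0.001, 0.71, 0.704, -0.001]
wrist_force: [0.1, -0.0, -1.5]
finger_gap: 0.054
grip_force: 53.1
```

>>> send_rows(
  increments=[
    {"dx":0,"dy":-1,"dz":0,"roll":0,"claw":0.1},
    {"dx":0,"dy":-1.6,"dz":0,"roll":0,"claw":0.1},
    {"dx":0,"dy":-1.7,"dz":0,"roll":0,"claw":0.1},
    {"dx":0,"dy":-1.7,"dz":-1,"roll":0,"claw":0.1},
    {"dx":0,"dy":-1.7,"dz":-2,"roll":0,"claw":0.1},
  ],
)

```text
clock: 38.08
tcp_pos: [0.6356, -0.0475, 0.0647]
orientation: [0.0, 0.709, 0.705, 0.0]
wrist_force: [0.6, 1.1, -0.9]
finger_gap: 0.054
grip_force: 53.1
```

>>> send_rows(
  increments=[
    {"dx":0,"dy":0,"dz":-0.3,"roll":0,"claw":0.1},
    {"dx":0,"dy":0,"dz":-0.5,"roll":0,"claw":0.1},
    {"dx":0,"dy":0,"dz":-0.5,"roll":0,"claw":0.1},
    {"dx":0,"dy":0,"dz":-0.5,"roll":0,"claw":0.1},
    {"dx":0,"dy":0,"dz":-0.5,"roll":0,"claw":0.1},
  ],
  grip_force=25,
)

```text
clock: 38.7
tcp_pos: [0.6359, -0.0491, 0.0536]
orientation: [0.001, 0.71, 0.704, 0.0]
wrist_force: [0.3, 0.3, -1.8]
finger_gap: 0.0538
grip_force: 53.1
```

>>> send_rows(
  increments=[
    {"dx":0.05,"dy":0,"dz":-0.1,"roll":0,"claw":0.1},
    {"dx":0.1,"dy":0,"dz":-0.2,"roll":0,"claw":0.1},
    {"dx":0.15,"dy":-0.05,"dz":-0.3,"roll":0,"claw":0.1},
    {"dx":0.2,"dy":-0.1,"dz":-0.3,"roll":0,"claw":0.1},
    {"dx":0.2,"dy":-0.1,"dz":-0.3,"roll":0,"claw":0.1},
  ],
)

```text
clock: 39.33
tcp_pos: [0.6403, -0.051, 0.0458]
orientation: [-0.0, 0.71, 0.705, 0.0]
wrist_force: [-3.2, 2.7, 5.1]
finger_gap: 0.0538
grip_force: 53.8
```

>>> send_rows(
  increments=[
    {"dx":0.04,"dy":0,"dz":0,"roll":0,"claw":0.1},
    {"dx":0.08,"dy":0,"dz":0,"roll":0,"claw":0.1},
    {"dx":0.12,"dy":0,"dz":0,"roll":0,"claw":0.1},
    {"dx":0.12,"dy":0,"dz":0,"roll":0,"claw":0.1},
    {"dx":0.12,"dy":0,"dz":0,"roll":0,"claw":0.1},
  ],
)

```text
clock: 39.95
tcp_pos: [0.6408, -0.0511, 0.0458]
orientation: [-0.002, 0.71, 0.704, -0.001]
wrist_force: [-10.0, 1.5, 10.4]
finger_gap: 0.0541
grip_force: 54.4
```

>>> send_rows(
  increments=[
    {"dx":-0.04,"dy":-0.05,"dz":0,"roll":0,"claw":0.1},
    {"dx":-0.04,"dy":-0.1,"dz":0,"roll":0,"claw":0.1},
    {"dx":-0.04,"dy":-0.12,"dz":0,"roll":0,"claw":0.1},
    {"dx":-0.04,"dy":-0.12,"dz":0,"roll":0,"claw":0.1},
    {"dx":-0.04,"dy":-0.12,"dz":0,"roll":0,"claw":0.1},
  ],
)

```text
clock: 40.58
tcp_pos: [0.6407, -0.0513, 0.0458]
orientation: [-0.003, 0.709, 0.705, 0.001]
wrist_force: [-6.2, 9.7, 8.9]
finger_gap: 0.0538
grip_force: 54.2
```

>>> send_rows(
  increments=[
    {"dx":0,"dy":-0.05,"dz":0.08,"roll":0,"claw":0.1},
    {"dx":0,"dy":-0.1,"dz":0.08,"roll":0,"claw":0.1},
    {"dx":0,"dy":-0.1,"dz":0.08,"roll":0,"claw":0.1},
    {"dx":0,"dy":-0.1,"dz":0.08,"roll":0,"claw":0.1},
    {"dx":0,"dy":-0.1,"dz":0.08,"roll":0,"claw":0.1},
  ],
)

```text
clock: 41.2
tcp_pos: [0.6407, -0.0523, 0.046]
orientation: [-0.004, 0.709, 0.705, 0.002]
wrist_force: [-1.7, 12.9, 0.4]
finger_gap: 0.0536
grip_force: 53.2
```

>>> send_rows(
  increments=[
    {"dx":-0.04,"dy":0.16,"dz":-0.06,"roll":0,"claw":0.1},
    {"dx":-0.04,"dy":0.16,"dz":-0.06,"roll":0,"claw":0.1},
    {"dx":-0.04,"dy":0.16,"dz":-0.06,"roll":0,"claw":0.6},
    {"dx":-0.04,"dy":0.16,"dz":-0.06,"roll":0,"claw":0.6},
    {"dx":-0.04,"dy":0.16,"dz":-0.06,"roll":0,"claw":0.6},
  ],
)

```text
clock: 41.82
tcp_pos: [0.6418, -0.0534, 0.0458]
orientation: [0.0, 0.71, 0.704, 0.0]
wrist_force: [0.3, -0.9, 0.2]
finger_gap: 0.0683
grip_force: 0.0
```

>>> send_rows(
  increments=[
    {"dx":0,"dy":0,"dz":1,"roll":0,"claw":0.6},
    {"dx":0,"dy":0,"dz":2,"roll":0,"claw":0.6},
    {"dx":-1,"dy":0,"dz":3,"roll":0,"claw":0.3},
    {"dx":-3,"dy":-1,"dz":3.5,"roll":0,"claw":-0.2},
    {"dx":-5,"dy":-3,"dz":4,"roll":0,"claw":-1},
  ],
)

```text
clock: 42.45
tcp_pos: [0.5219, -0.1214, 0.1449]
orientation: [0.001, 0.709, 0.705, 0.0]
wrist_force: [0.7, -0.5, 0.5]
finger_gap: 0.0197
grip_force: 0.0
```

```bash
python3 - <<'E'
from meas import *
T=read_camera("top");S=read_camera("scene")
z=.054
for b in blanks(T,z)+blanks(S,z,600,6000): print(z,b)
s=get_state();print(s["tcp_pos"],s["finger_gap"])
cv2.imwrite("pics/s6.png",cv2.resize(S["image"][200:340,260:490],None,fx=3.4,fy=3.4,interpolation=cv2.INTER_CUBIC))
E
```

```text
0.054 (array([640. , -51.4, 111.9,  55.5]), 89.4, array([374., 227.]))
[ 0.51995017 -0.12449098  0.14560918] 0.004847633970572496
```

View pics/s6.png

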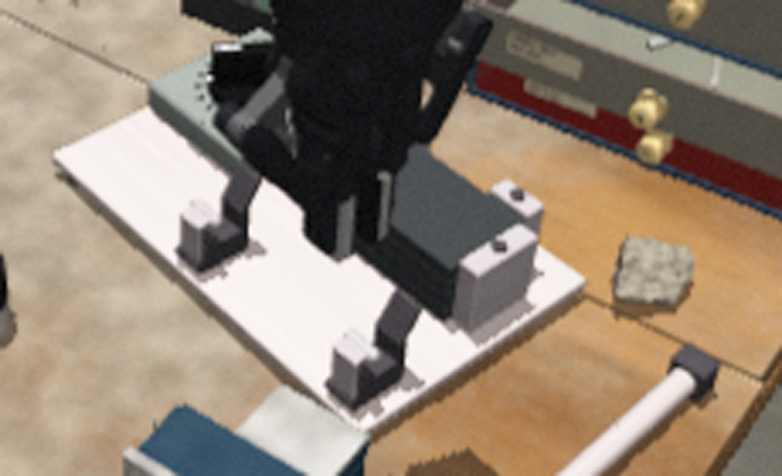

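The view shows a square four-blank pile at crop (430,235) against the fences, and the jaws hinged at (240,205) and (395,320). The dial and chip have not moved.

>>> send_rows(
  increments=[
    {"dx":0.6,"dy":-0.7,"dz":0,"roll":1.2,"claw":0},
    {"dx":1.2,"dy":-1.4,"dz":0,"roll":2.4,"claw":0},
    {"dx":1.8,"dy":-2.1,"dz":0,"roll":3.6,"claw":0},
    {"dx":2.4,"dy":-2.8,"dz":0,"roll":4.8,"claw":0},
    {"dx":3.0,"dy":-3.4,"dz":0,"roll":6,"claw":0},
  ],
)

```text
clock: 43.18
tcp_pos: [0.5989, -0.2071, 0.144]
orientation: [0.0, 0.359, 0.933, 0.0]
wrist_force: [-0.6, 0.4, 0.3]
finger_gap: 0.0426
grip_force: 0.0
```

>>> send_rows(
  increments=[
    {"dx":0.25,"dy":-0.19,"dz":0,"roll":1.2,"claw":0},
    {"dx":0.25,"dy":-0.19,"dz":0,"roll":2.4,"claw":0},
    {"dx":0.25,"dy":-0.19,"dz":0,"roll":3.6,"claw":0},
    {"dx":0.25,"dy":-0.19,"dz":0,"roll":4.8,"claw":0},
    {"dx":0.25,"dy":-0.19,"dz":-1,"roll":5.75,"claw":0},
  ],
)

```text
clock: 43.8
tcp_pos: [0.6064, -0.212, 0.1209]
orientation: [0.002, -0.034, 0.999, -0.001]
wrist_force: [0.5, 0.6, 0.5]
finger_gap: 0.0428
grip_force: 0.0
```

>>> send_rows(
  increments=[
    {"dx":0,"dy":0,"dz":-1,"roll":0,"claw":0},
    {"dx":0,"dy":0,"dz":-2.5,"roll":0,"claw":0},
    {"dx":0,"dy":0,"dz":-3.2,"roll":0,"claw":0},
    {"dx":0,"dy":0,"dz":-3.2,"roll":0,"claw":0},
    {"dx":0,"dy":0,"dz":-3.2,"roll":0,"claw":0},
  ],
)

```text
clock: 44.42
tcp_pos: [0.6052, -0.2117, 0.0405]
orientation: [0.001, -0.031, 1.0, -0.0]
wrist_force: [0.4, -0.4, 1.5]
finger_gap: 0.0426
grip_force: 0.0
```

```bash
python3 - <<'E'
from meas import *
T=read_camera("top");S=read_camera("scene")
z=.054
for b in blanks(T,z)+blanks(S,z,600,6000): print(z,b)
s=get_state();print(s["tcp_pos"],s["finger_gap"],s["orientation"])
a=cv2.resize(S["image"][200:400,290:490],None,fx=2,fy=2,interpolation=cv2.INTER_CUBIC)
b=cv2.resize(T["image"][200:300,280:480],None,fx=2,fy=2,interpolation=cv2.INTER_CUBIC)
b=cv2.copyMakeBorder(b,0,200,0,0,cv2.BORDER_CONSTANT)
cv2.imwrite("pics/s7.png",np.hstack([a,b]))
E
```

```text
0.054 (array([639.2, -52.1, 109.9,  58.1]), 90.0, array([374., 227.]))
0.054 (array([641.5, -55.2, 108.7,  55.8]), 88.3, array([381., 256.]))
[ 0.60541743 -0.21177879  0.04093746] 0.04282099855951943 [ 1.34380573e-03 -3.12205736e-02  9.99511398e-01 -6.59336070e-04]
```

View pics/s7.png

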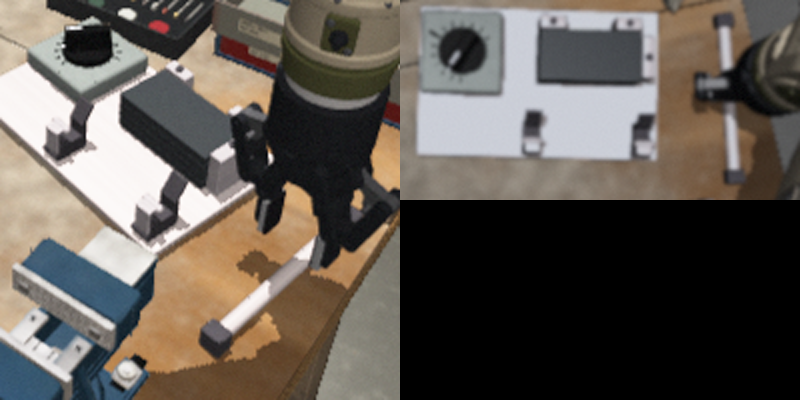

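The left half shows the fingers straddling the bar near (320,265). The pile is square against the fences, which are at top crop (550,20), (627,22) and (650,70).

>>> send_rows(
  increments=[
    {"dx":-0.14,"dy":-0.1,"dz":-0.6,"roll":0,"claw":0},
    {"dx":-0.14,"dy":-0.1,"dz":-1.2,"roll":0,"claw":0},
    {"dx":-0.14,"dy":-0.1,"dz":-1.46,"roll":0,"claw":0},
    {"dx":-0.14,"dy":-0.1,"dz":-1.46,"roll":0,"claw":0},
    {"dx":-0.14,"dy":-0.1,"dz":-1.46,"roll":0,"claw":0},
  ],
)

```text
clock: 45.15
tcp_pos: [0.6009, -0.2138, 0.0028]
orientation: [0.0, -0.031, 1.0, 0.0]
wrist_force: [-0.2, 0.7, -0.4]
finger_gap: 0.0426
grip_force: 0.0
```

>>> send_rows(
  increments=[
    {"dx":0,"dy":0,"dz":0,"roll":0,"claw":-0.9},
    {"dx":0,"dy":0,"dz":0,"roll":0,"claw":-0.9},
    {"dx":0,"dy":0,"dz":0,"roll":0,"claw":-0.9},
    {"dx":0,"dy":0,"dz":0,"roll":0,"claw":-0.9},
    {"dx":0,"dy":0,"dz":0,"roll":0,"claw":-0.9},
  ],
  grip_force=90,
)

```text
clock: 45.78
tcp_pos: [0.6011, -0.2139, 0.0035]
orientation: [0.001, -0.031, 1.0, -0.0]
wrist_force: [-1.1, 0.2, 5.2]
finger_gap: 0.0106
grip_force: 88.2
```

>>> send_rows(
  increments=[
    {"dx":0,"dy":0,"dz":1.5,"roll":0,"claw":-0.9},
    {"dx":0,"dy":0,"dz":3,"roll":0,"claw":-0.9},
    {"dx":0,"dy":0,"dz":4.5,"roll":0,"claw":-0.9},
    {"dx":0,"dy":0,"dz":5,"roll":0,"claw":-0.9},
    {"dx":0,"dy":0,"dz":5,"roll":0,"claw":-0.9},
  ],
)

```text
clock: 46.4
tcp_pos: [0.6009, -0.2138, 0.1277]
orientation: [0.0, -0.031, 1.0, -0.0]
wrist_force: [-0.5, 0.3, -2.4]
finger_gap: 0.0109
grip_force: 88.2
```

```bash
python3 - <<'E'
from h import *
T=read_camera("top");S=read_camera("scene")
t=lambda u,v:(u/2.95+200-.33,v/2.95+190-.33); s=lambda u,v:(u/2.4+170-.3,v/2.4+150-.3)
for n,a in[("Lwhite",(430,238)),("Rwhite",(595,246)),("Ldark",(433,207)),("Rdark",(598,210))]:
    print(n,[onz(T,t(*a),z)[:2].round(4) for z in(.035,.045,.06)])
a=cv2.resize(S["image"][200:340,290:430],None,fx=4,fy=4,interpolation=cv2.INTER_CUBIC)[:560,:400]
a=cv2.resize(S["image"][235:325,305:405],None,fx=4,fy=4,interpolation=cv2.INTER_CUBIC)
b=cv2.resize(T["image"][225:295,330:430],None,fx=4,fy=4,interpolation=cv2.INTER_CUBIC)
b=cv2.copyMakeBorder(b,0,a.shape[0]-b.shape[0],0,0,cv2.BORDER_CONSTANT)
cv2.imwrite("pics/c8.png",np.hstack([a,b]))
E
```

```text
Lwhite [array([0.5478, 0.0078]), array([0.5472, 0.0086]), array([0.5464, 0.0097])]
Rwhite [array([ 0.5438, -0.1135]), array([ 0.5433, -0.1116]), array([ 0.5425, -0.1088])]
Ldark [array([0.5705, 0.0058]), array([0.5698, 0.0066]), array([0.5687, 0.0078])]
Rdark [array([ 0.5703, -0.1157]), array([ 0.5695, -0.1138]), array([ 0.5684, -0.111 ])]
```

View pics/c8.png

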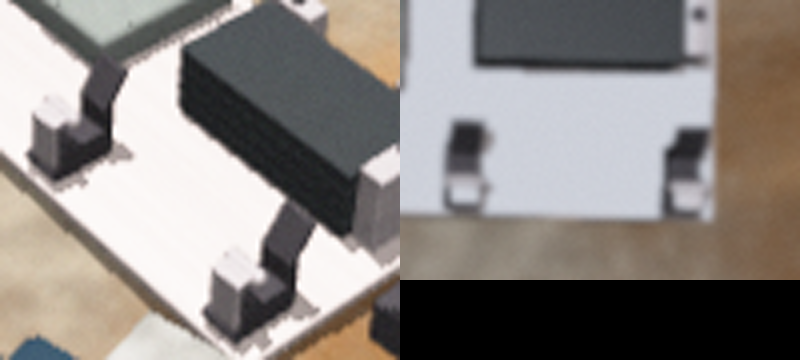

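The clips' slots lie between the near light block (scene crop 235,285; 50,125) and the far dark flared arm (290,240; 105,90). The pile has one flat near face.

>>> send_rows(
  increments=[
    {"dx":0,"dy":1.2,"dz":0.4,"roll":-1.2,"claw":-0.9},
    {"dx":0,"dy":2.4,"dz":0.8,"roll":-2.4,"claw":-0.9},
    {"dx":0,"dy":3.8,"dz":1,"roll":-3.6,"claw":-0.9},
    {"dx":0,"dy":5.2,"dz":1,"roll":-4.8,"claw":-0.9},
    {"dx":0,"dy":6.41,"dz":1,"roll":-6,"claw":-0.9},
  ],
)

```text
clock: 47.12
tcp_pos: [0.5994, -0.0519, 0.1505]
orientation: [-0.002, 0.38, 0.925, -0.0]
wrist_force: [-0.3, -0.9, -0.5]
finger_gap: 0.01
grip_force: 88.1
```

>>> send_rows(
  increments=[
    {"dx":-0.4,"dy":0,"dz":0,"roll":-1.2,"claw":-0.9},
    {"dx":-0.8,"dy":0,"dz":0,"roll":-2.4,"claw":-0.9},
    {"dx":-1.2,"dy":0,"dz":0,"roll":-3.6,"claw":-0.9},
    {"dx":-1.6,"dy":0,"dz":0,"roll":-4.8,"claw":-0.9},
    {"dx":-1.81,"dy":0,"dz":0,"roll":-5.75,"claw":-0.9},
  ],
)

```text
clock: 47.75
tcp_pos: [0.5536, -0.0531, 0.1505]
orientation: [-0.002, 0.711, 0.703, -0.001]
wrist_force: [0.6, -0.6, -0.9]
finger_gap: 0.0103
grip_force: 88.2
```

>>> send_rows(
  increments=[
    {"dx":0,"dy":0,"dz":0,"roll":0,"claw":-0.9},
    {"dx":0,"dy":0,"dz":0,"roll":0,"claw":-0.9},
    {"dx":0,"dy":0,"dz":-1,"roll":0,"claw":-0.9},
    {"dx":0,"dy":0,"dz":-2,"roll":0,"claw":-0.9},
    {"dx":0,"dy":0,"dz":-2.4,"roll":0,"claw":-0.9},
  ],
)

```text
clock: 48.38
tcp_pos: [0.5544, -0.0532, 0.0909]
orientation: [-0.001, 0.709, 0.705, -0.001]
wrist_force: [-0.2, 0.4, -0.9]
finger_gap: 0.01
grip_force: 88.2
```

```bash
python3 - <<'E'
from h import *
T=read_camera("top");S=read_camera("scene")
s=get_state();print(s["tcp_pos"],s["finger_gap"],s["orientation"],s["wrist_force"],s["grip_force"])
a=cv2.resize(S["image"][200:330,300:430],None,fx=3,fy=3,interpolation=cv2.INTER_CUBIC)
b=cv2.resize(T["image"][210:300,310:440],None,fx=3,fy=3,interpolation=cv2.INTER_CUBIC)
b=cv2.copyMakeBorder(b,0,a.shape[0]-b.shape[0],0,0,cv2.BORDER_CONSTANT)
cv2.imwrite("pics/c9.png",np.hstack([a,b]))
E
```

```text
[ 0.55461071 -0.05322459  0.09143255] 0.010239657389222041 [-1.06803799e-03  7.09434008e-01  7.04770763e-01 -6.47578185e-04] [ 0.2443862  -0.96926385 -0.22259343] 88.19700837135315
```

View pics/c9.png

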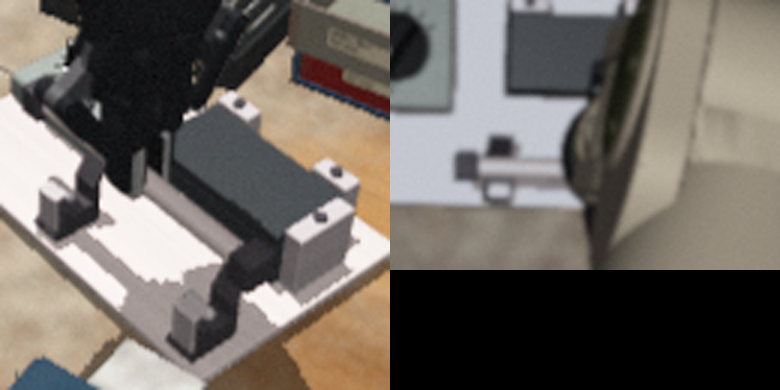

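The bar hangs level above both clips: in the top crop it is at row 166, midway between the dark arm (147) and the light jaw (190).

>>> send_rows(
  increments=[
    {"dx":0.04,"dy":0,"dz":-0.5,"roll":0,"claw":-0.9},
    {"dx":0.04,"dy":0,"dz":-1,"roll":0,"claw":-0.9},
    {"dx":0.04,"dy":0,"dz":-1.2,"roll":0,"claw":-0.9},
    {"dx":0.04,"dy":0,"dz":-1.4,"roll":0,"claw":-0.9},
    {"dx":0.04,"dy":0,"dz":-1.4,"roll":0,"claw":-0.9},
  ],
  grip_force=110,
)

```text
clock: 49.1
tcp_pos: [0.5562, -0.0534, 0.0574]
orientation: [-0.0, 0.71, 0.705, -0.0]
wrist_force: [-0.7, 0.8, -0.7]
finger_gap: 0.0097
grip_force: 109.4
```

>>> send_rows(
  increments=[
    {"dx":0,"dy":0,"dz":-0.12,"roll":0,"claw":-0.9},
    {"dx":0,"dy":0,"dz":-0.24,"roll":0,"claw":-0.9},
    {"dx":0,"dy":0,"dz":-0.36,"roll":0,"claw":-0.9},
    {"dx":0,"dy":0,"dz":-0.48,"roll":0,"claw":-0.9},
    {"dx":0,"dy":0,"dz":-0.48,"roll":0,"claw":-0.9},
  ],
)

```text
clock: 49.72
tcp_pos: [0.5571, -0.0535, 0.0458]
orientation: [0.001, 0.71, 0.704, 0.0]
wrist_force: [0.7, 0.9, -1.1]
finger_gap: 0.0094
grip_force: 110.0
```

>>> send_rows(
  increments=[
    {"dx":0,"dy":0,"dz":-0.1,"roll":0,"claw":-0.9},
    {"dx":0,"dy":0,"dz":-0.2,"roll":0,"claw":-0.9},
    {"dx":0,"dy":0,"dz":-0.3,"roll":0,"claw":-0.9},
    {"dx":0,"dy":0,"dz":-0.4,"roll":0,"claw":-0.9},
    {"dx":0,"dy":0,"dz":-0.4,"roll":0,"claw":-0.9},
  ],
)

```text
clock: 50.35
tcp_pos: [0.5562, -0.0534, 0.0351]
orientation: [-0.0, 0.71, 0.704, -0.0]
wrist_force: [4.1, -1.8, -0.8]
finger_gap: 0.0097
grip_force: 109.9
```

>>> send_rows(
  increments=[
    {"dx":0,"dy":0,"dz":-0.05,"roll":0,"claw":-0.9},
    {"dx":0,"dy":0,"dz":-0.1,"roll":0,"claw":-0.9},
    {"dx":0,"dy":0,"dz":-0.15,"roll":0,"claw":-0.9},
    {"dx":0,"dy":0,"dz":-0.2,"roll":0,"claw":-0.9},
    {"dx":0,"dy":0,"dz":-0.2,"roll":0,"claw":-0.9},
  ],
)

```text
clock: 50.98
tcp_pos: [0.5548, -0.0532, 0.0314]
orientation: [-0.001, 0.71, 0.705, -0.001]
wrist_force: [-3.3, 0.2, 10.0]
finger_gap: 0.0099
grip_force: 111.1
```

>>> send_rows(
  increments=[
    {"dx":0,"dy":0,"dz":-0.05,"roll":0,"claw":-0.9},
    {"dx":0,"dy":0,"dz":-0.1,"roll":0,"claw":-0.9},
    {"dx":0,"dy":0,"dz":-0.15,"roll":0,"claw":-0.9},
    {"dx":0,"dy":0,"dz":-0.15,"roll":0,"claw":-0.9},
    {"dx":0,"dy":0,"dz":-0.15,"roll":0,"claw":-0.9},
  ],
)

```text
clock: 51.6
tcp_pos: [0.555, -0.0532, 0.0312]
orientation: [0.0, 0.71, 0.705, -0.0]
wrist_force: [-12.4, 2.0, 35.2]
finger_gap: 0.0095
grip_force: 114.3
```

>>> send_rows(
  increments=[
    {"dx":0,"dy":0,"dz":-0.05,"roll":0,"claw":-0.9},
    {"dx":0,"dy":0,"dz":-0.1,"roll":0,"claw":-0.9},
    {"dx":0,"dy":0,"dz":-0.1,"roll":0,"claw":-0.9},
    {"dx":0,"dy":0,"dz":-0.1,"roll":0,"claw":-0.9},
    {"dx":0,"dy":0,"dz":-0.1,"roll":0,"claw":-0.9},
  ],
)

```text
clock: 52.22
tcp_pos: [0.5551, -0.0532, 0.031]
orientation: [0.001, 0.71, 0.705, -0.0]
wrist_force: [-17.8, 3.4, 51.6]
finger_gap: 0.0096
grip_force: 116.5
```

>>> send_rows(
  increments=[
    {"dx":0,"dy":0,"dz":0.3,"roll":0,"claw":-0.9},
    {"dx":0,"dy":0,"dz":0.3,"roll":0,"claw":-0.9},
    {"dx":0,"dy":0,"dz":0.3,"roll":0,"claw":-0.3},
    {"dx":0,"dy":0,"dz":0.3,"roll":0,"claw":-0.1},
    {"dx":0,"dy":0,"dz":0.3,"roll":0,"claw":-0.1},
  ],
  grip_force=40,
)

```text
clock: 52.85
tcp_pos: [0.556, -0.0534, 0.0313]
orientation: [-0.0, 0.71, 0.704, -0.0]
wrist_force: [0.1, -0.4, 0.0]
finger_gap: 0.0385
grip_force: 0.0
```

>>> send_rows(
  increments=[
    {"dx":0,"dy":0,"dz":0.8,"roll":0,"claw":-0.1},
    {"dx":0,"dy":0,"dz":1.8,"roll":0,"claw":-0.1},
    {"dx":0,"dy":0,"dz":3.2,"roll":0,"claw":-0.1},
    {"dx":-1,"dy":0.6,"dz":5,"roll":0,"claw":-0.1},
    {"dx":-3,"dy":1.6,"dz":6,"roll":0,"claw":-0.1},
  ],
)

```text
clock: 53.48
tcp_pos: [0.4831, -0.014, 0.184]
orientation: [0.002, 0.71, 0.704, 0.001]
wrist_force: [-0.0, -0.2, 0.5]
finger_gap: 0.0384
grip_force: 0.0
```

```bash
python3 - <<'E'
from meas import *
T=read_camera("top");S=read_camera("scene")
s=get_state();print(s["tcp_pos"],s["finger_gap"],s["orientation"],s["wrist_force"])
for b in blanks(T,.054)+blanks(S,.054,600,6000): print(b)
a=cv2.resize(S["image"][200:330,295:425],None,fx=3,fy=3,interpolation=cv2.INTER_CUBIC)
b=cv2.resize(T["image"][200:290,285:420],None,fx=3,fy=3,interpolation=cv2.INTER_CUBIC)
b=cv2.copyMakeBorder(b,0,a.shape[0]-b.shape[0],0,0,cv2.BORDER_CONSTANT)
cv2.imwrite("pics/c10.png",np.hstack([a,b]))
# dial: black blob in top; pointer white inside
g=cv2.cvtColor(T["image"],cv2.COLOR_BGR2GRAY)
sub=g[205:250,288:334];m=(sub<70)
for ce,ar,k in comps(m,80,900):
    (x,y),r=cv2.minEnclosingCircle(k);print("dial blob T",ar,(x+288,y+205),r,[onz(T,(x+288,y+205),z)[:2].round(4) for z in(.044,.066)])
E
```

```text
[ 0.4783394  -0.01168268  0.18467928] 0.038470145260304595 [2.58692517e-04 7.09099678e-01 7.05108063e-01 4.46913140e-04] [ 1.75066942 -0.19940599 -0.27138336]
(array([640.1, -51.4, 111.9,  55.6]), 89.4, array([374., 227.]))
(array([642. , -55.1, 108.3,  56.8]), 89.1, array([382., 256.]))
dial blob T 390 (310.8478260040283, 224.84782600402832) 11.615429878234863 [array([0.6441, 0.0841]), array([0.641 , 0.0842])]
```

View pics/c10.png

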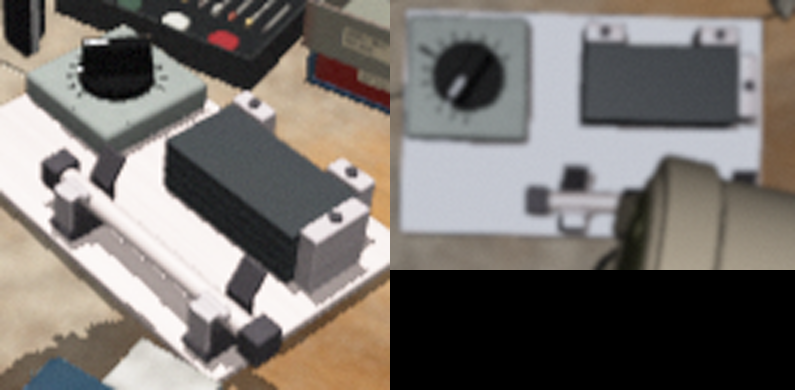

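The bar is level in both clips, with the jaws at scene crop (70,185) and (205,315). In the top crop the dial centre is at (469,76) and the pointer runs to (455,97), about 0.69 rad.

>>> send_rows(
  increments=[
    {"dx":1.3,"dy":0.75,"dz":0,"roll":1.2,"claw":-0.1},
    {"dx":2.6,"dy":1.5,"dz":0,"roll":2.4,"claw":-0.1},
    {"dx":3.9,"dy":2.25,"dz":0,"roll":3.6,"claw":-0.1},
    {"dx":5.2,"dy":3,"dz":0,"roll":4.8,"claw":-0.1},
    {"dx":6.55,"dy":3.78,"dz":0,"roll":6,"claw":-0.1},
  ],
)

```text
clock: 54.2
tcp_pos: [0.6463, 0.0815, 0.181]
orientation: [-0.0, 0.359, 0.933, -0.0]
wrist_force: [0.6, -1.3, -0.1]
finger_gap: 0.0383
grip_force: 0.0
```

>>> send_rows(
  increments=[
    {"dx":0,"dy":0,"dz":0,"roll":0.39,"claw":-0.1},
    {"dx":0,"dy":0,"dz":-1.5,"roll":0.39,"claw":-0.1},
    {"dx":0,"dy":0,"dz":-3,"roll":0.39,"claw":-0.1},
    {"dx":0,"dy":0,"dz":-3.6,"roll":0.39,"claw":-0.1},
    {"dx":0,"dy":0,"dz":-3.6,"roll":0.39,"claw":-0.1},
  ],
)

```text
clock: 54.82
tcp_pos: [0.6444, 0.0809, 0.0906]
orientation: [-0.001, 0.336, 0.942, -0.0]
wrist_force: [-0.2, -0.1, 0.8]
finger_gap: 0.0389
grip_force: 0.0
```

```bash
python3 - <<'E'
from h import *
s=get_state();print(s["tcp_pos"],s["orientation"],s["wrist_force"],s["joint_pos"])
# pointer angle from saved crop source: t2 picture
T=read_camera("top");im=cv2.imread("pics/t2.png");g=cv2.cvtColor(im,cv2.COLOR_BGR2GRAY).astype(float)
sub=g[214:238,299:323];yy,xx=np.mgrid[214:238,299:323]
r=np.hypot(xx-310.8,yy-224.8);w=np.where((r<9)&(sub>110),sub-60,0)
p=onz(T,((w*xx).sum()/w.sum(),(w*yy).sum()/w.sum()),.066);c=np.array([.6438,.0842]);d=p[:2]-c
print(p,np.degrees(np.arctan2(d[1],d[0])))
E
```

```text
[0.64437334 0.08091768 0.09062136] [-1.29824817e-03  3.36370608e-01  9.41728689e-01 -4.52408925e-04] [-0.19489417 -0.05194346  0.75275267] [1.41229742e-03 5.26746947e-01 2.00940175e-02 1.06689292e+00
 2.51752848e-05 6.87533474e-01]
[0.63365303 0.09253124 0.066     ] 140.61205368260744
```

>>> send_rows(
  increments=[
    {"dx":-0.02,"dy":0.1,"dz":-0.5,"roll":0,"claw":-0.1},
    {"dx":-0.02,"dy":0.1,"dz":-1,"roll":0,"claw":-0.1},
    {"dx":-0.02,"dy":0.1,"dz":-1.36,"roll":0,"claw":-0.1},
    {"dx":-0.02,"dy":0.1,"dz":-1.36,"roll":0,"claw":-0.1},
    {"dx":-0.02,"dy":0.1,"dz":-1.36,"roll":0,"claw":-0.1},
  ],
  grip_force=30,
)

```text
clock: 55.5
tcp_pos: [0.6448, 0.0835, 0.0581]
orientation: [0.0, 0.336, 0.942, 0.0]
wrist_force: [0.7, 0.6, 0.3]
finger_gap: 0.0386
grip_force: 0.0
```

>>> send_rows(
  increments=[
    {"dx":0,"dy":0,"dz":0,"roll":0,"claw":-0.9},
    {"dx":0,"dy":0,"dz":0,"roll":0,"claw":-0.9},
    {"dx":0,"dy":0,"dz":0,"roll":0,"claw":-0.9},
    {"dx":0,"dy":0,"dz":0,"roll":0,"claw":-0.9},
    {"dx":0,"dy":0,"dz":0,"roll":0,"claw":-0.9},
  ],
  grip_force=30,
)

```text
clock: 56.12
tcp_pos: [0.6459, 0.0838, 0.0587]
orientation: [0.001, 0.336, 0.942, 0.001]
wrist_force: [4.4, 2.0, 2.1]
finger_gap: 0.0106
grip_force: 33.7
```

>>> send_rows(
  increments=[
    {"dx":0.03,"dy":0.02,"dz":0,"roll":-1,"claw":-0.9},
    {"dx":0.04,"dy":0.02,"dz":0,"roll":-2,"claw":-0.9},
    {"dx":0.04,"dy":0.02,"dz":0,"roll":-3,"claw":-0.9},
    {"dx":0.04,"dy":0.02,"dz":0,"roll":-4,"claw":-0.9},
    {"dx":0.04,"dy":0.02,"dz":0,"roll":-5,"claw":-0.9},
  ],
)

```text
clock: 56.75
tcp_pos: [0.6453, 0.0835, 0.0587]
orientation: [0.0, 0.64, 0.768, -0.0]
wrist_force: [0.6, -1.1, 5.5]
finger_gap: 0.0105
grip_force: 34.2
```

>>> send_rows(
  increments=[
    {"dx":0,"dy":0,"dz":0,"roll":-1,"claw":-0.9},
    {"dx":0,"dy":0,"dz":0,"roll":-2,"claw":-0.9},
    {"dx":0,"dy":0,"dz":0,"roll":-3,"claw":-0.9},
    {"dx":0,"dy":0,"dz":0,"roll":-4,"claw":-0.9},
    {"dx":0,"dy":0,"dz":0,"roll":-5.2,"claw":-0.9},
  ],
)

```text
clock: 57.38
tcp_pos: [0.6445, 0.0837, 0.0587]
orientation: [-0.0, 0.871, 0.491, -0.001]
wrist_force: [-1.9, 0.5, 7.0]
finger_gap: 0.0109
grip_force: 34.3
```

>>> send_rows(
  increments=[
    {"dx":0,"dy":0,"dz":0,"roll":0,"claw":-0.9},
    {"dx":0,"dy":0,"dz":0,"roll":0,"claw":-0.9},
    {"dx":0,"dy":0,"dz":0,"roll":0,"claw":-0.9},
    {"dx":0,"dy":0,"dz":0,"roll":0,"claw":-0.9},
    {"dx":0,"dy":0,"dz":0,"roll":0,"claw":-0.9},
  ],
)

```text
clock: 58.0
tcp_pos: [0.6445, 0.0837, 0.0587]
orientation: [-0.0, 0.87, 0.493, -0.001]
wrist_force: [-0.5, -0.2, 6.0]
finger_gap: 0.0107
grip_force: 34.3
```

>>> send_rows(
  increments=[
    {"dx":0,"dy":0,"dz":0,"roll":0,"claw":-0.3},
    {"dx":0,"dy":0,"dz":0,"roll":0,"claw":-0.1},
    {"dx":0,"dy":0,"dz":0,"roll":0,"claw":-0.1},
    {"dx":0,"dy":0,"dz":0,"roll":0,"claw":-0.1},
    {"dx":0,"dy":0,"dz":0,"roll":0,"claw":-0.1},
  ],
)

```text
clock: 58.62
tcp_pos: [0.6456, 0.084, 0.0578]
orientation: [-0.0, 0.87, 0.493, -0.0]
wrist_force: [0.2, -0.7, 0.1]
finger_gap: 0.0381
grip_force: 0.0
```

>>> send_rows(
  increments=[
    {"dx":0,"dy":0,"dz":1,"roll":0,"claw":-0.1},
    {"dx":0,"dy":0,"dz":2.5,"roll":0,"claw":-0.1},
    {"dx":0,"dy":0,"dz":4.5,"roll":0,"claw":-0.1},
    {"dx":-1.5,"dy":1,"dz":6,"roll":0,"claw":-0.1},
    {"dx":-3.5,"dy":2,"dz":6.5,"roll":0,"claw":-0.1},
  ],
)

```text
clock: 59.25
tcp_pos: [0.5595, 0.1344, 0.2232]
orientation: [0.001, 0.87, 0.493, 0.003]
wrist_force: [0.6, 0.4, 0.1]
finger_gap: 0.0385
grip_force: 0.0
```

>>> send_rows(
  increments=[
    {"dx":-1.5,"dy":2,"dz":0,"roll":0,"claw":-0.1},
    {"dx":-3,"dy":4,"dz":0,"roll":0,"claw":-0.1},
    {"dx":-4,"dy":6,"dz":0,"roll":0,"claw":-0.1},
    {"dx":-4,"dy":7,"dz":0,"roll":0,"claw":-0.1},
    {"dx":-4,"dy":7,"dz":0,"roll":0,"claw":-0.1},
  ],
)

```text
clock: 59.88
tcp_pos: [0.4576, 0.3107, 0.2205]
orientation: [0.0, 0.869, 0.495, 0.0]
wrist_force: [-0.3, -0.5, 0.1]
finger_gap: 0.0387
grip_force: 0.0
```

```bash
python3 - <<'E'
from meas import *
T=read_camera("top");S=read_camera("scene")
s=get_state();print(s["tcp_pos"],s["clock"])
for b in blanks(T,.054)+blanks(S,.054,600,6000): print(b)
g=cv2.cvtColor(T["image"],cv2.COLOR_BGR2GRAY).astype(float)
sub=g[214:238,299:323];yy,xx=np.mgrid[214:238,299:323]
r=np.hypot(xx-310.8,yy-224.8);w=np.where((r<9)&(sub>110),sub-60,0)
p=onz(T,((w*xx).sum()/w.sum(),(w*yy).sum()/w.sum()),.066);d=p[:2]-np.array([.6438,.0842])
print("pointer",np.degrees(np.arctan2(d[1],d[0])),"want 59.1")
a=cv2.resize(S["image"][150:350,210:440],None,fx=1.74,fy=2,interpolation=cv2.INTER_CUBIC)
b=cv2.resize(T["image"][200:290,285:420],None,fx=2.96,fy=3,interpolation=cv2.INTER_CUBIC)
b=cv2.copyMakeBorder(b,0,a.shape[0]-b.shape[0],0,0,cv2.BORDER_CONSTANT)
cv2.imwrite("pics/c11.png",np.hstack([a,b]))
E
```

```text
[0.45804869 0.30882178 0.22035058] 59.975
(array([639.3, -52.1, 109.9,  57.8]), 90.0, array([374., 228.]))
(array([641.9, -53.5, 105.7,  56.2]), 89.8, array([382., 256.]))
pointer 58.280728571679965 want 59.1
```

View pics/c11.png

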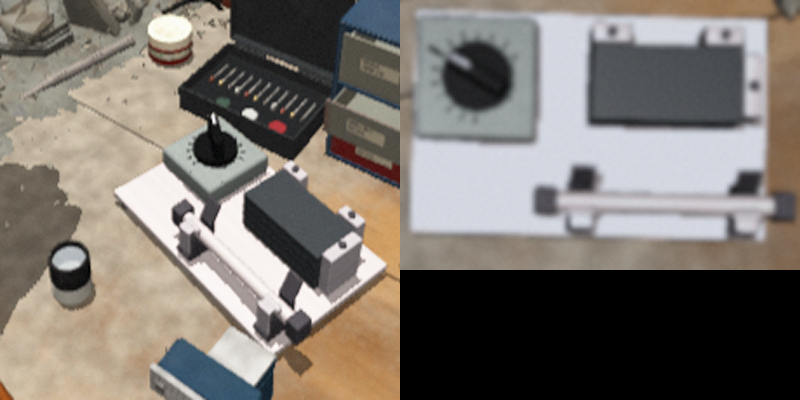

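The pointer lines up with the long mark at crop (435,48). The bar sits level and central in both clips, the pile is square and flush, and the loupe stands on the bench.

```bash
python3 -c "
from workcell import hand_in
print(hand_in())"
```

```text
the job is handed in; nothing more can be done
None
```

I handed the job in at about 60 s, and the last camera check looked right: loupe on the bench, all four blanks piled flush in the fence corner, guard bar seated in both clips, and dial pointer on the long mark. The hand-in returned no verdict.

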